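# Stack mould cases and hold the extraction gate open

## Task

Stack the blue-lidded mould case and then the yellow-lidded one squarely, long sides lined up and edges flush, on the plain case that stands on the grey extraction plinth, keeping all the cases level and leaving everything else on the bench where it is. Then take the black paddle of the plinth's spring-return gate in the gripper, pull it out until its red pointer is level with the middle of the green clip, and keep it there for a good two seconds. Finish while still holding the gate at the clip: it springs shut if let go, so do not release it.

Things in the scene. Friction and masses are not known exactly. Their poses are not given: they have to be found in the camera images.
- plinth: fixed grey extraction plinth; origin on the bench, the gate pulls out along its -x, z up. Slotted bed 200 x 180 mm, 50 mm high, centred at x +20, y +80 mm. Gate housing 120 x 130 mm, 44 mm high, centred at x +60, y -130; in front of it the slide bed, 130 mm wide, 26 mm high, to x -185, with a rail 36 mm high on its left (+y) edge and a white scale strip on its right
- bed (a point): centre of the top face of the slotted bed, 50 mm above the bench
- plain_case: mould case with a bare plywood lid, standing on the bed; 110 mm long (its x), 60 mm wide (its y), 38 mm tall; plywood with a pink parting line, flat top and bottom, about 0.2 to 0.4 kg; origin at the centre of its underside, z up. It is loose
- blue_case: mould case with a blue lid, loose on the bench; 110 mm long (its x), 60 mm wide (its y), 38 mm tall; plywood with a pink parting line, flat top and bottom, about 0.2 to 0.4 kg; origin at the centre of its underside, z up. 
- yellow_case: mould case with a yellow lid, loose on the bench; 110 mm long (its x), 60 mm wide (its y), 38 mm tall; plywood with a pink parting line, flat top and bottom, about 0.2 to 0.4 kg; origin at the centre of its underside, z up. 
- paddle: gate slide with its black upright paddle handle: paddle 16 mm thick (along the pull), 50 mm wide, 72 mm tall; axes as the plinth's; origin at the centre of the paddle's foot, 31 mm above the bench (top at 103 mm). Slides 100 mm along the plinth's -x from its shut start; a spring pulls it shut with about 3 N plus 1 N per 10 mm. Nothing beside the paddle's faces above 45 mm height
- pointer (a point): end of the small red pointer on the gate slide, 37 mm above the bench, beside the scale strip; same plinth x as the paddle's middle, 60 mm to its right (plinth -y); moves with the slide
- clip: fixed green clip on the outer side of the scale strip: 12 mm long along the pull, top 42 mm above the bench; axes as the plinth's; origin at the centre of its underside. It marks where the pointer must be held, 40 to 75 mm out from where the pointer starts; pointer and clip are level when they have the same plinth x
- bowl: bystander, leave alone: white open mixing bowl, rim 140 mm across, 75 mm tall
- tumbler: bystander, leave alone: glass tumbler, 72 mm across, 90 mm tall
- pigment_jar: bystander, leave alone: pink jar with black cap, 60 mm across, 70 mm tall
- hardener: bystander, leave alone: white bottle with blue label, 60 mm across, 150 mm tall
- brush: bystander, leave alone: brush lying on the bench, about 200 mm long
- screwdriver: bystander, leave alone: screwdriver lying on the bench, about 200 mm long
There are look-alikes about, which are no part of the job. What is shaped like the blue_case but turquoise is not meant.

How it is judged:
By the outcome, as a careful person would: the job done as asked, in the order asked, and still so for the second after the job is handed in, while the arm keeps its last pose, push and grip.
It also fails if it takes over 72 s, if anything falls off the work surface, if the arm or the gripper's body presses on something with over 40 N, if the wrist force passes 120 N, or if a joint passes its speed limit or range.

## Robot

A 6-joint arm with a two-finger parallel gripper is mounted at the origin on the work surface. World frame = base frame: x ahead of the robot, y to its left, z up, the work surface at z = 0. Lengths are in m, angles in rad, forces in N, time in s.
With the tool pointing down it reaches from about 0.25 to 0.725 m from the base axis. Payload 4 kg.
Tool frame: the origin (TCP) lies midway between the tips of the shut fingers; the grasp point (between the pads) lies r.grip_depth behind it (r.grip_depth is the distance from the TCP to the grasp point, in m); x points along the fingers, z is the direction in which the jaws open and shut, and the axes are right-handed (so a half turn about x gives the same grasp; the last joint's range is limited). The gripper opens to 85 mm and grips with 20 to 120 N. Pads are 22 mm wide; open, the fingers measure 114 mm over their backs; the gripper's body (76 mm by 85 mm) begins 54 mm behind the grasp point. The pads swing forward as they close: fully open they stand 13 mm farther back than shut.
Start: joints at [1.152, 0.241, 0.005, 1.335, 0, 1.571], TCP at [0.203, 0.457, 0.207] pointing down, gripper open.
Joint ranges: [-2.72, 2.72], [-1.05, 1.87], [-1.09, 1.28], [-1.99, 2.15], [-1.42, 1.44], [-3.14, 3.14]. Speed limits (rad/s): [2.79, 2.79, 3.14, 3.14, 3.14, 3.14].

## Interface

Orientations are given as a unit quaternion [x, y, z, w].
In Python, from cell import r gives the robot as it stands.
- The arm moves only by the shell command python3 -m jog 'ROWS' [FORCE]. ROWS is JSON, a list of rows, each an object with "dp": the shift along the tool's x, y, z in cm, a list of three; "delta_rot": the turn, a rotation vector about the tool's x, y, z in rad, a list of three; "gripper": the finger opening in cm, from 0 to 8.54. In form: [{"dp": [dx, dy, dz], "delta_rot": [ax, ay, az], "gripper": gripper}, ...]. A call has 1 to 12 rows; each row is the pose to reach, as a shift and turn from the pose commanded when the call began, along the tool's axes at that moment; what a row does not reach only later rows make up. A row lasts 1/12 s, in which the tool goes at most 41.7 mm and 7.16 degrees, less where a joint would pass 70% of its speed; a pose out of reach is approached as far as the arm can. A call with a gripper value outside its range is refused whole. The fingers move at their own pace and stop on an object; FORCE is the grip in N (left out, the last holds). Time passes only in rows, so rows that repeat a pose let the fingers close. It gives the time, the measured TCP pose, the force and the opening at its end, in the units of the state.
- r.get_obs(): the state, without advancing time (a new reading comes with each control period).
- r.camera(name): name is "scene" or "side" or "wrist"; returns the picture (480x640x3 uint8, blue, green, red); there is no depth.
- r.camera_params(name): a dict with "intrinsics" (3x3 intrinsics, pixels), "extrinsics" (4x4, takes a point from world to camera coordinates). Camera axes: x right, y down, z forward; pixel columns grow to the right and rows downward; lengths in m; the calibration is good to about 2 mm. A picture is of the moment at which its call begins: read the wrist's pose just before it. camera_params takes no time and is no camera call; for the wrist camera it gives the pose at the moment of the call.
- r.close_job(): hands the job in, once; it reports no verdict.
The state is a dict: "time_s": time; "q": joint angles; "qvel": joint speeds; "effort": joint torques, N m; "ee_pos": TCP position; "eef_rot": TCP orientation; "force": force on the tool from outside, world axes, zero at the start; "wrist_torque": the same for the moment, N m; "width": finger opening in m.
Only numpy, scipy, OpenCV 4.12 (cv2) and the standard library are available. Lean on these libraries where they do the work, as an engineer would, in place of code of your own. Each camera call takes 0.05 s, during which the arm holds its last target. There are 200 camera calls.

## Working session

There is one attempt and no reset: what is moved stays moved. The work goes in short steps, Python scripts to look and compute and a shell command to move; the robot and the scene stay as the last step left them, time stands still between calls to the robot, and variables do not carry over. Pictures are saved under pics/ and viewed, about 8 in all and at most 12, crops included, and the job is handed in when it is done.

```bash
mkdir -p pics; ls; cat > h.py <<'E'
import numpy as np, cv2
from cell import r
from scipy.spatial.transform import Rotation as R
def cam(n):
    p=r.camera_params(n); im=r.camera(n); return im,np.array(p["intrinsics"]),np.array(p["extrinsics"])
def ray(K,T,u,v,z):
    d=T[:3,:3].T@np.linalg.solve(K,[u,v,1.]); c=-T[:3,:3].T@T[:3,3]
    return c+d*(z-c[2])/d[2]
def proj(K,T,P):
    p=K@(T[:3,:3]@np.asarray(P,float)+T[:3,3]); return p[:2]/p[2]
def save(n,im): cv2.imwrite(f"pics/{n}.png",im)
def load(n):
    d=np.load(n+".npz"); return d["im"],d["K"],d["T"]
E
python3 - <<'E'
from h import *
for n in ("scene","side","wrist"):
    im,K,T=cam(n); np.savez(n,im=im,K=K,T=T); save(n,im); print(n,-T[:3,:3].T@T[:3,3],K[0,0])
print(r.get_obs(),r.grip_depth)
E
```

```text
pics
scene [1.19310715 0.93367206 0.76886503] 479.27967299530707
side [-0.070814   -1.11508859  0.79854152] 614.5745489108239
wrist [0.12939043 0.49015411 0.37256305] 396.1163236075242
{'time_s': 0.15, 'q': array([1.15199198e+00, 2.41262876e-01, 4.03150585e-03, 1.33521440e+00,
       7.73669757e-06, 1.57084289e+00]), 'qvel': array([ 0.00154529, -0.00422861,  0.00287622, -0.00033531, -0.00183201,
       -0.00093243]), 'effort': array([-1.19791028e-03, -3.72633433e+01,  2.52639288e+01,  1.23530882e-02,
       -1.04403487e-04,  1.25960503e-05]), 'ee_pos': array([0.20311773, 0.45630783, 0.20620521]), 'eef_rot': array([-0.38544151,  0.59351459,  0.3848108 ,  0.59253348]), 'force': array([-0.31474667, -0.38908053, -0.7818078 ]), 'wrist_torque': array([-0.00910898,  0.0190604 , -0.01056452]), 'width': 0.08507567559421994} 0.0187
```

View pics/scene.png

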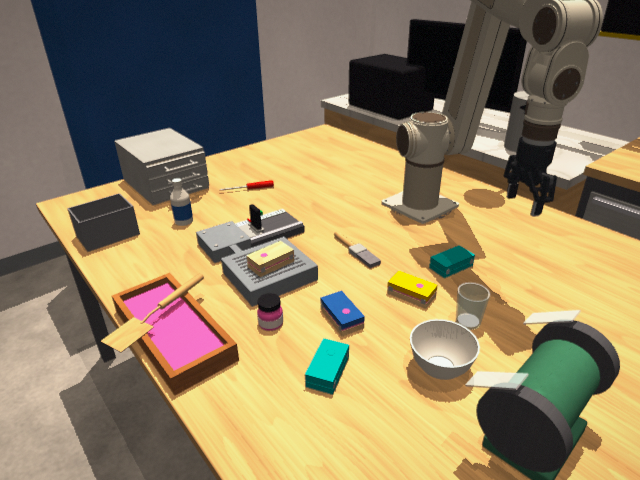

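View pics/side.png

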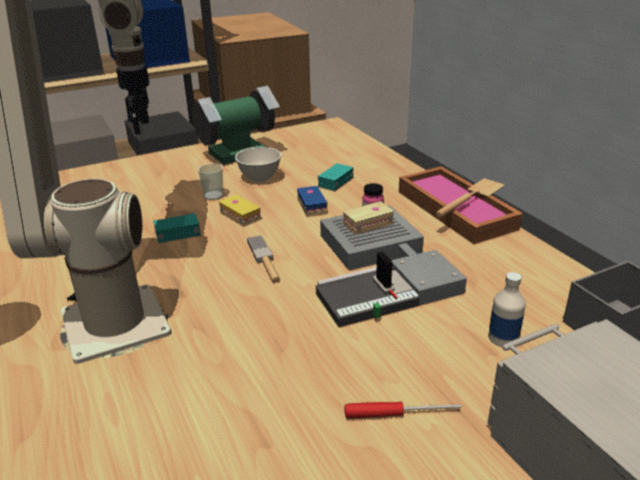

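The scene picture shows blue candidates at (343,311) blue, (328,365) turquoise and (452,261) dark teal. The yellow case is at (411,287), with the yellowish sieve/brush things elsewhere. The plain case is at (270,260) on the bed, and the paddle is at (256,215). In the side view the green clip is at (377,310) and the red pointer at (393,294). I choose blue at (343,311) and yellow at (411,287), and will check both in a crop.

```bash
python3 - <<'E'
from h import *
im,K,T=load("scene"); im2,K2,T2=load("side")
a=cv2.resize(im[200:340,190:450],None,fx=3,fy=3,interpolation=cv2.INTER_CUBIC)[:,:780]
save("crop1",a)
def big(m):
    n,l,s,c=cv2.connectedComponentsWithStats(m.astype(np.uint8)); return [(c[i].round(1),s[i,4]) for i in np.argsort(-s[1:,4])[:3]+1]
for nm,(i,k,t) in dict(scene=(im,K,T),side=(im2,K2,T2)).items():
    h=cv2.cvtColor(i,cv2.COLOR_BGR2HSV); H,S,V=cv2.split(h)
    for c,m,z in (("blue",(H>106)&(H<122)&(S>170)&(V>60),.034),("yellow",(H>23)&(H<32)&(S>190)&(V>120),.034),("green",(H>45)&(H<80)&(S>120)&(V>40),.03),("red",((H<6)|(H>174))&(S>180)&(V>90),.037),("black",(V<28),.07)):
        for p,n in big(m): print(nm,c,p,n,ray(k,t,*p,z).round(3))
E
```

```text
scene blue [251.4 127.9] 470 [ 0.053 -0.996  0.034]
scene blue [200.   98.1] 417 [-0.009 -1.644  0.034]
scene blue [345.4 318.8] 71 [0.621 0.309 0.034]
scene yellow [412.5 283.2] 590 [0.4   0.317 0.034]
scene green [539.1 475.8] 49 [0.633 0.792 0.03 ]
scene green [577.  404.5] 20 [0.447 0.762 0.03 ]
scene green [571.6 418.6] 16 [0.486 0.771 0.03 ]
scene red [259.9 183.8] 117 [ 0.371 -0.434  0.037]
scene red [249.  220.2] 6 [ 0.545 -0.229  0.037]
scene black [409.5  73. ] 6518 [-1.231 -1.152  0.07 ]
scene black [531.3 171.3] 1892 [-0.387  0.176  0.07 ]
scene black [507.2  72.3] 1812 [-1.694 -0.749  0.07 ]
side blue [158.3   4.1] 246 [1.007 3.564 0.034]
side blue [170.2  61.7] 75 [0.646 1.92  0.034]
side blue [149.8  64.3] 9 [0.547 1.924 0.034]
side green [376.4 310.3] 85 [ 0.481 -0.261  0.03 ]
side green [250. 115.] 1 [0.7   0.999 0.03 ]
side green [241. 120.] 1 [0.651 0.964 0.03 ]
side red [373.4 408.8] 676 [ 0.331 -0.495  0.037]
side red [392.4 293.8] 13 [ 0.536 -0.236  0.037]
side black [135.7  94.5] 1111 [0.356 1.348 0.07 ]
side black [383.8 270.1] 370 [ 0.541 -0.192  0.07 ]
side black [135.2 220.6] 295 [0.119 0.294 0.07 ]
```

View pics/crop1.png

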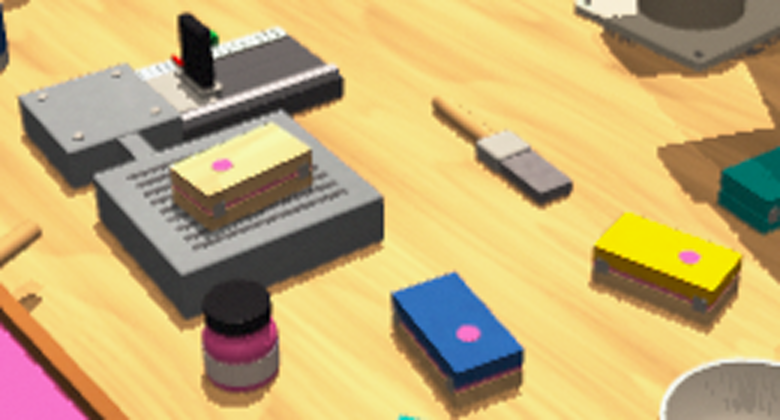

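Crop: the blue lid (455,330), the yellow lid (667,262), the bare plywood case on the bed (240,165) and the paddle (197,52) all match the descriptions. I'll get corner-based poses from this view.

```bash
cat >> h.py <<'E'
def box(name,P):
    P=np.array(P); e=[P[(i+1)%4]-P[i] for i in range(4)]; L=[np.linalg.norm(x[:2]) for x in e]
    i=0 if L[0]+L[2]>L[1]+L[3] else 1
    d=e[i]-e[i+2]; print(name,"c",P.mean(0).round(4),"yaw",np.degrees(np.arctan2(d[1],d[0])).round(2),"sides mm",(np.array(L)*1e3).round(1))
    return P.mean(0),np.arctan2(d[1],d[0])
E
python3 - <<'E'
from h import *
im,K,T=load("scene")
W=lambda p,z: ray(K,T,190+(p[0]-1)/3,200+(p[1]-1)/3,z)
box("plain",[W(p,.088) for p in [(172,178),(272,125),(312,152),(216,202)]])
box("blue",[W(p,.038) for p in [(391,293),(456,273),(522,350),(453,379)]])
box("yellow",[W(p,.038) for p in [(595,245),(627,212),(741,260),(711,292)]])
box("bed",[W(p,.05) for p in [(96,178),(280,110),(382,196),(185,275)]])
im,K,T=load("wrist"); print(T.round(3))
o=r.get_obs(); M=R.from_quat(o["eef_rot"]).as_matrix(); print("cam in tool",M.T@(-T[:3,:3].T@T[:3,3]-o["ee_pos"]), "\ncam axes in tool\n",(M.T@T[:3,:3].T).round(3)); print("tool",M.round(3))
E
```

```text
plain c [0.6426 0.0435 0.088 ] yaw -173.58 sides mm [115.4  59.4 106.7  55.1]
blue c [0.6037 0.275  0.038 ] yaw 75.79 sides mm [ 59.4 107.6  62.9 113.4]
yellow c [0.4063 0.3208 0.038 ] yaw 102.34 sides mm [ 58.4 110.3  53.3 107.4]
bed c [0.6375 0.0203 0.05  ] yaw 176.05 sides mm [195.3 178.3 193.9 173.4]
[[ 0.408  0.913 -0.002 -0.5  ]
 [ 0.866 -0.386  0.319 -0.042]
 [ 0.291 -0.132 -0.948  0.38 ]
 [ 0.     0.     0.     1.   ]]
cam in tool [-0.16635854  0.08112101  0.00066041] 
cam axes in tool
 [[-0.    -0.319  0.948]
 [-0.001 -0.948 -0.319]
 [ 1.    -0.001 -0.   ]]
tool [[-0.001 -0.914  0.407]
 [-0.002  0.407  0.914]
 [-1.     0.    -0.002]]
```

```bash
python3 -m jog '[{"dp":[0,-22,0],"delta_rot":[0.7,0,0],"gripper":8.5},{"dp":[0,-44,0],"delta_rot":[1.4,0,0],"gripper":8.5},{"dp":[0,-44,0],"delta_rot":[1.4,0,0],"gripper":8.5},{"dp":[0,-44,0],"delta_rot":[1.4,0,0],"gripper":8.5},{"dp":[0,-44,0],"delta_rot":[1.4,0,0],"gripper":8.5},{"dp":[0,-44,0],"delta_rot":[1.4,0,0],"gripper":8.5},{"dp":[0,-44,0],"delta_rot":[1.4,0,0],"gripper":8.5},{"dp":[0,-44,0],"delta_rot":[1.4,0,0],"gripper":8.5},{"dp":[0,-44,0],"delta_rot":[1.4,0,0],"gripper":8.5},{"dp":[0,-44,0],"delta_rot":[1.4,0,0],"gripper":8.5},{"dp":[0,-44,0],"delta_rot":[1.4,0,0],"gripper":8.5},{"dp":[0,-44,0],"delta_rot":[1.4,0,0],"gripper":8.5}]' 40
python3 -m jog '[{"dp":[0,0,0],"delta_rot":[0,0,0],"gripper":8.5},{"dp":[0,0,0],"delta_rot":[0,0,0],"gripper":8.5}]'
python3 - <<'E'
from h import *
o=r.get_obs(); print(o["time_s"],o["q"].round(3),o["ee_pos"],R.from_quat(o["eef_rot"]).as_matrix().round(3))
im,K,T=cam("wrist"); np.savez("w1",im=im,K=K,T=T); save("w1",im)
E
```

```text
time_s: 1.15
ee_pos: [0.6095, 0.2741, 0.2046]
eef_rot: [0.091, 0.701, -0.092, 0.701]
force: [-0.5, 0.4, 0.1]
width: 0.0848
time_s: 1.32
ee_pos: [0.6051, 0.2775, 0.206]
eef_rot: [0.087, 0.702, -0.088, 0.701]
force: [0.6, -0.1, -0.2]
width: 0.0853
1.3167 [0.43  0.592 0.534 1.514 0.    2.248] [0.60505052 0.2775135  0.20596834] [[-0.002  0.245  0.97 ]
 [-0.001  0.97  -0.245]
 [-1.    -0.001 -0.002]]
```

View pics/w1.png

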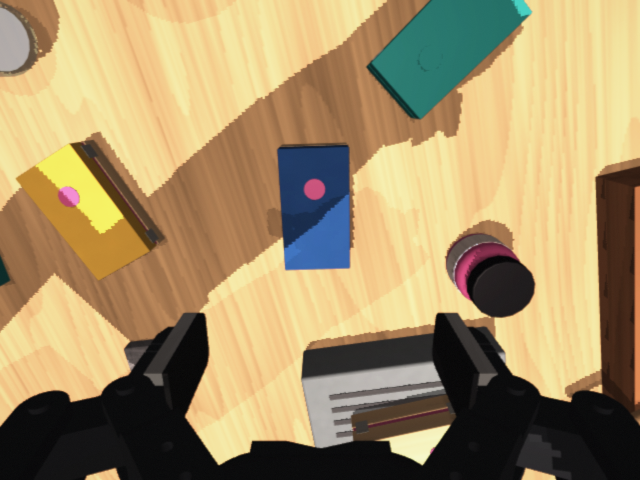

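The wrist view shows the blue lid at (318,206), turned slightly, the yellow lid at (85,210), turquoise at (450,55), the jar at (495,275) and the bed at the bottom. Finger clearance around blue is good.

```bash
cat >> h.py <<'E'
def lid(name,im,K,T,lo,hi,z,smin=120,vmin=50,near=None):
    h=cv2.cvtColor(im,cv2.COLOR_BGR2HSV); m=cv2.inRange(h,(lo,smin,vmin),(hi,255,255))
    m=cv2.morphologyEx(m,cv2.MORPH_OPEN,np.ones((3,3)))
    cs,_=cv2.findContours(m,cv2.RETR_EXTERNAL,cv2.CHAIN_APPROX_NONE)
    c=max(cs,key=cv2.contourArea) if near is None else max(cs,key=lambda c:cv2.pointPolygonTest(c,near,True))
    W=np.array([ray(K,T,*p,z)[:2] for p in c[:,0].astype(float)],np.float32)
    rc=cv2.minAreaRect(W*1000); b=cv2.boxPoints(rc)/1000
    print(cv2.boundingRect(c)); return box(name,np.c_[b,np.full(4,z)])
E
python3 - <<'E'
from h import *
im,K,T=load("w1")
h=cv2.cvtColor(im,cv2.COLOR_BGR2HSV)
for p in [(318,170),(318,145),(318,240),(310,267),(60,170),(60,230),(120,200),(135,220)]: print(p,h[p[1],p[0]])
lid("blue",im,K,T,100,125,.038,100,30)
lid("yellow",im,K,T,20,32,.038,190,90,(85.,210.))
box("blue",[ray(K,T,*p,.038) for p in [(278,148),(349,146),(350,268),(285,270)]])
box("yellow",[ray(K,T,*p,.038) for p in [(17,179),(69,144),(154,245),(98,279)]])
E
```

```text
(318, 170) [109 170  99]
(318, 145) [13 90 96]
(318, 240) [108 169 175]
(310, 267) [108 169 177]
(60, 170) [ 29 153 245]
(60, 230) [ 18 188 193]
(120, 200) [ 18 197  79]
(135, 220) [ 18 193  82]
(278, 146, 72, 123)
blue c [0.6002 0.2725 0.038 ] yaw 77.53 sides mm [ 58.8 109.3  58.8 109.3]Traceback (most recent call last):
  File "<stdin>", line 6, in <module>
  File "h.py", line 23, in lid
    c=max(cs,key=cv2.contourArea) if near is None else max(cs,key=lambda c:cv2.pointPolygonTest(c,near,True))
                                                       ~~~^^^^^^^^^^^^^^^^^^^^^^^^^^^^^^^^^^^^^^^^^^^^^^^^^^^
ValueError: max() iterable argument is empty
```

```bash
python3 -m jog '[{"dp":[3,-0.6,-0.35],"delta_rot":[-0.03,0,0],"gripper":8.5},{"dp":[7,-0.6,-0.35],"delta_rot":[-0.03,0,0],"gripper":8.5},{"dp":[11,-0.6,-0.35],"delta_rot":[-0.03,0,0],"gripper":8.5},{"dp":[14,-0.6,-0.35],"delta_rot":[-0.03,0,0],"gripper":8.5},{"dp":[17,-0.6,-0.35],"delta_rot":[-0.03,0,0],"gripper":8.5},{"dp":[19,-0.6,-0.35],"delta_rot":[-0.03,0,0],"gripper":8.5},{"dp":[20.2,-0.6,-0.35],"delta_rot":[-0.03,0,0],"gripper":8.5},{"dp":[20.2,-0.6,-0.35],"delta_rot":[-0.03,0,0],"gripper":8.5}]' 40
python3 -m jog '[{"dp":[0,0,0],"delta_rot":[0,0,0],"gripper":5},{"dp":[0,0,0],"delta_rot":[0,0,0],"gripper":5},{"dp":[0,0,0],"delta_rot":[0,0,0],"gripper":5},{"dp":[0,0,0],"delta_rot":[0,0,0],"gripper":5},{"dp":[0,0,0],"delta_rot":[0,0,0],"gripper":5},{"dp":[0,0,0],"delta_rot":[0,0,0],"gripper":5}]' 40
python3 -c "
from h import *
o=r.get_obs(); print(o['q'].round(3),R.from_quat(o['eef_rot']).as_matrix().round(4))"
```

```text
time_s: 2.03
ee_pos: [0.5973, 0.2727, 0.0019]
eef_rot: [0.075, 0.705, -0.077, 0.701]
force: [-0.3, -0.1, -0.2]
width: 0.085
time_s: 2.53
ee_pos: [0.6018, 0.2741, 0.0081]
eef_rot: [0.078, 0.702, -0.076, 0.704]
force: [-3.4, 1.1, 5.8]
width: 0.0568
[4.270e-01 6.890e-01 1.800e-01 1.057e+00 1.000e-03 2.215e+00] [[ 0.0037  0.2158  0.9764]
 [ 0.0028  0.9764 -0.2158]
 [-1.      0.0035  0.003 ]]
```

```bash
python3 -m jog '[{"dp":[0,0,0],"delta_rot":[0,0,0],"gripper":5},{"dp":[0,0,0],"delta_rot":[0,0,0],"gripper":5},{"dp":[0,0,0],"delta_rot":[0,0,0],"gripper":5}]' 40
python3 -m jog '[{"dp":[-1,0,0],"delta_rot":[0,0,0],"gripper":5},{"dp":[-3,0,0],"delta_rot":[0,0,0],"gripper":5},{"dp":[-6,0,0],"delta_rot":[0,0,0],"gripper":5},{"dp":[-10,0,0],"delta_rot":[0,0,0],"gripper":5},{"dp":[-14,0,0],"delta_rot":[0,0,0],"gripper":5},{"dp":[-18,0,0],"delta_rot":[0,0,0],"gripper":5},{"dp":[-20,0,0],"delta_rot":[0,0,0],"gripper":5},{"dp":[-20,0,0],"delta_rot":[0,0,0],"gripper":5},{"dp":[-20,0,0],"delta_rot":[0,0,0],"gripper":5}]'
python3 - <<'E'
from h import *
o=r.get_obs(); print(o["time_s"],o["q"].round(3),o["ee_pos"],o["force"],R.from_quat(o["eef_rot"]).as_matrix().round(4))
im,K,T=cam("wrist"); np.savez("w2",im=im,K=K,T=T); 
i2,K2,T2=cam("side"); np.savez("s2",im=i2,K=K2,T=T2)
save("w2",np.hstack([im[100:480,120:520],cv2.resize(i2[100:290,240:440],None,fx=2,fy=2)]))
E
```

```text
time_s: 2.78
ee_pos: [0.6017, 0.2742, 0.0081]
eef_rot: [0.078, 0.702, -0.076, 0.704]
force: [-2.7, -0.1, 6.1]
width: 0.0571
time_s: 3.53
ee_pos: [0.6014, 0.2731, 0.2069]
eef_rot: [0.078, 0.702, -0.076, 0.704]
force: [0.7, -0.4, -3.4]
width: 0.0562
3.5333 [ 0.426  0.574  0.505  1.498 -0.     2.215] [0.60138001 0.27309724 0.20689367] [ 0.65156581 -0.40130997 -3.37640161] [[ 0.0039  0.2164  0.9763]
 [ 0.0015  0.9763 -0.2164]
 [-1.      0.0023  0.0035]]
```

View pics/w2.png

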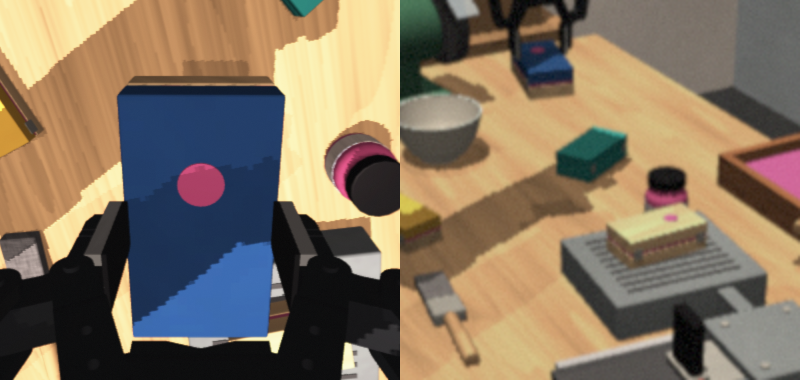

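The blue case is held (about 3.4 N) and looks level, with its lid spanning rows 195–435 of the full wrist image. The plain case is at (655,230) in the right panel. I'm carrying blue short of the plain case and higher, so the wrist camera sees the target past the held case.

```bash
python3 -m jog '[{"dp":[-2,-1.5,0],"delta_rot":[0.1,0,0],"gripper":5},{"dp":[-4,-4,0.2],"delta_rot":[0.2,0,0],"gripper":5},{"dp":[-5.3,-7,0.3],"delta_rot":[0.32,0,0],"gripper":5},{"dp":[-5.3,-10,0.4],"delta_rot":[0.44,0,0],"gripper":5},{"dp":[-5.3,-13,0.5],"delta_rot":[0.56,0,0],"gripper":5},{"dp":[-5.3,-16,0.6],"delta_rot":[0.68,0,0],"gripper":5},{"dp":[-5.3,-19,0.7],"delta_rot":[0.8,0,0],"gripper":5},{"dp":[-5.3,-21,0.8],"delta_rot":[0.92,0,0],"gripper":5},{"dp":[-5.3,-23,0.8],"delta_rot":[1.03,0,0],"gripper":5},{"dp":[-5.3,-24.2,0.8],"delta_rot":[1.14,0,0],"gripper":5},{"dp":[-5.3,-24.2,0.8],"delta_rot":[1.25,0,0],"gripper":5},{"dp":[-5.3,-24.2,0.8],"delta_rot":[1.25,0,0],"gripper":5}]' 60
python3 -m jog '[{"dp":[0,0,0],"delta_rot":[0,0,0],"gripper":5},{"dp":[0,0,0],"delta_rot":[0,0,0],"gripper":5},{"dp":[0,0,0],"delta_rot":[0,0,0],"gripper":5},{"dp":[0,0,0],"delta_rot":[0,0,0],"gripper":5}]'
python3 - <<'E'
from h import *
o=r.get_obs(); print(o["time_s"],o["q"].round(3),o["ee_pos"],o["force"],R.from_quat(o["eef_rot"]).as_matrix().round(4))
im,K,T=cam("wrist"); np.savez("w3",im=im,K=K,T=T); save("w3",im)
lid("blue",im,K,T,100,125,o["ee_pos"][2]+.030,100,30)
E
```

```text
time_s: 4.63
ee_pos: [0.5543, 0.0337, 0.2552]
eef_rot: [0.473, 0.525, -0.476, 0.523]
force: [-0.5, -0.5, -2.5]
width: 0.055
time_s: 4.97
ee_pos: [0.5558, 0.0354, 0.2574]
eef_rot: [0.473, 0.526, -0.473, 0.525]
force: [1.3, -0.0, -2.9]
width: 0.0547
4.9667 [ 0.064  0.344  0.276  1.504 -0.     3.101] [0.5557892  0.0354135  0.25738955] [ 1.26612496 -0.02220466 -2.85592003] [[-9.000e-04  9.945e-01  1.045e-01]
 [-1.000e-04  1.045e-01 -9.945e-01]
 [-1.000e+00 -9.000e-04 -0.000e+00]]
(238, 186, 167, 250)
blue c [0.5565 0.0357 0.2874] yaw 5.68 sides mm [ 58.6 110.2  58.6 110.2]
```

View pics/w3.png

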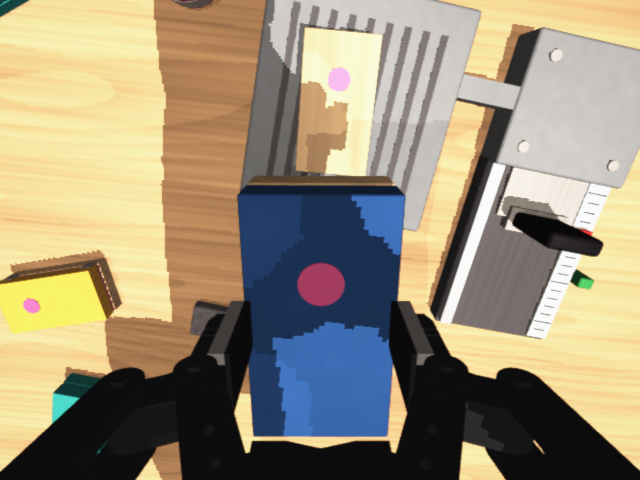

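The wrist view shows the plain case top at (340,100), with corners near (304,27), (382,35), (296,171) and (366,178). The bed is around it, the paddle's at (560,232), the red pointer at (587,236) and the clip at (583,280). I'll fit the plain case's edges on saturation.

```bash
cat > plain.py <<'E'
from h import *
def fit(im,K,T,z,roi,L=.110,smin=55):
    x0,y0,x1,y1=roi; S=cv2.cvtColor(im,cv2.COLOR_BGR2HSV)[...,1]
    m=np.zeros(S.shape,np.uint8); m[y0:y1,x0:x1]=(S[y0:y1,x0:x1]>smin)
    m=cv2.morphologyEx(m,cv2.MORPH_CLOSE,np.ones((5,5)))
    c=max(cv2.findContours(m,cv2.RETR_EXTERNAL,cv2.CHAIN_APPROX_NONE)[0],key=cv2.contourArea)[:,0].astype(float)
    print(c.min(0),c.max(0)); return c
def line(K,T,pts,z):
    W=np.array([ray(K,T,u,v,z)[:2] for u,v in pts],np.float32)
    a=cv2.fitLine(W,cv2.DIST_HUBER,0,.001,.001).ravel(); return a[2:],a[:2],np.abs((W-a[2:])@[-a[1],a[0]]).max()
E
python3 - <<'E'
from plain import *
im,K,T=load("w3"); z=.088
S=cv2.cvtColor(im,cv2.COLOR_BGR2HSV)
for y in (50,90,130,165): print(y,[tuple(S[y,x]) for x in (292,298,302,306,312,340,360,366,370,374,378,382,386,390)])
c=fit(im,K,T,z,(285,10,395,176))
L=[p for p in c if 45<p[1]<160 and p[0]<320]; Rr=[p for p in c if 45<p[1]<165 and p[0]>350]; U=[p for p in c if 312<p[0]<372 and p[1]<45]
for n,s in zip("LRU",(L,Rr,U)):
    p,d,e=line(K,T,s,z); print(n,len(s),p.round(4),np.degrees(np.arctan2(d[1],d[0])).round(2),e)
E
```

```text
50 [(np.uint8(8), np.uint8(19), np.uint8(160)), (np.uint8(18), np.uint8(10), np.uint8(124)), (np.uint8(17), np.uint8(53), np.uint8(136)), (np.uint8(27), np.uint8(56), np.uint8(249)), (np.uint8(26), np.uint8(58), np.uint8(249)), (np.uint8(29), np.uint8(43), np.uint8(250)), (np.uint8(29), np.uint8(44), np.uint8(250)), (np.uint8(29), np.uint8(46), np.uint8(250)), (np.uint8(30), np.uint8(38), np.uint8(250)), (np.uint8(30), np.uint8(33), np.uint8(250)), (np.uint8(30), np.uint8(30), np.uint8(250)), (np.uint8(6), np.uint8(26), np.uint8(135)), (np.uint8(9), np.uint8(24), np.uint8(137)), (np.uint8(19), np.uint8(10), np.uint8(211))]
90 [(np.uint8(12), np.uint8(11), np.uint8(111)), (np.uint8(5), np.uint8(19), np.uint8(82)), (np.uint8(16), np.uint8(115), np.uint8(199)), (np.uint8(16), np.uint8(114), np.uint8(199)), (np.uint8(15), np.uint8(113), np.uint8(207)), (np.uint8(155), np.uint8(53), np.uint8(249)), (np.uint8(28), np.uint8(48), np.uint8(250)), (np.uint8(30), np.uint8(39), np.uint8(250)), (np.uint8(31), np.uint8(34), np.uint8(251)), (np.uint8(29), np.uint8(33), np.uint8(250)), (np.uint8(12)
[... 879 characters left out ...]
 np.uint8(193)), (np.uint8(15), np.uint8(115), np.uint8(195)), (np.uint8(15), np.uint8(115), np.uint8(188)), (np.uint8(15), np.uint8(116), np.uint8(161)), (np.uint8(30), np.uint8(42), np.uint8(250)), (np.uint8(27), np.uint8(54), np.uint8(250)), (np.uint8(24), np.uint8(52), np.uint8(242)), (np.uint8(15), np.uint8(11), np.uint8(185)), (np.uint8(8), np.uint8(23), np.uint8(135)), (np.uint8(13), np.uint8(19), np.uint8(162)), (np.uint8(17), np.uint8(9), np.uint8(196)), (np.uint8(15), np.uint8(10), np.uint8(195)), (np.uint8(9), np.uint8(26), np.uint8(136))]
[295.  27.] [379. 175.]
L 176 [0.6484 0.061 ] 0.72 0.0143441735
R 57 [0.6151 0.0077] 2.41 0.0096280705
U 113 [0.6926 0.0277] -88.98 0.010124487
```

```bash
python3 - <<'E'
from plain import *
im,K,T=load("w3"); z=.088
h=cv2.cvtColor(im,cv2.COLOR_BGR2HSV); ok=(h[...,1]>42)|(h[...,2]>230)
ok[:,:285]=0; ok[:,395:]=0
def run(y):  # longest true run holding x=335
    a=335
    while ok[y,a-1]: a-=1
    b=335
    while ok[y,b+1]: b+=1
    return a-.5,b+.5
def top(x):
    y=80
    while ok[y-1,x]: y-=1
    return y-.5
ys=range(42,166,3); Lp=[(run(y)[0],y) for y in ys]; Rp=[(run(y)[1],y) for y in ys]; Up=[(x,top(x)) for x in range(312,374,3)]
o={}
for n,s in zip("LRU",(Lp,Rp,Up)):
    p,d,e=line(K,T,s,z); o[n]=(p,d); print(n,p.round(4),np.degrees(np.arctan2(d[1],d[0])).round(2),e, s[0],s[-1])
yaw=np.mean([np.arctan2(*(o[n][1]*np.sign(o[n][1][0]))[::-1]) for n in "LR"])
d=np.array([np.cos(yaw),np.sin(yaw)]); nn=np.array([-d[1],d[0]])
print("width",(o["L"][0]-o["R"][0])@nn)
mid=(o["L"][0]@nn+o["R"][0]@nn)/2; far=o["U"][0]@d
c=d*(far-.055)+nn*mid; print("plain c",c.round(4),"yaw",np.degrees(yaw).round(2))
# near edge check
print("near corners", [ (ray(K,T,u,v,z)[:2]@d-c@d).round(4) for u,v in [(296,171),(366,175)]])
# plinth side-lines & bed
B={k:ray(K,T,u,v,zz)[:2] for k,(u,v,zz) in dict(bedR0=(481,15,.05),bedR1=(418,230,.05),bedL=(243,185,.05),clip=(586,277,.042),ptr=(590,233,.037)).items()}
print({k:v.round(4) for k,v in B.items()}, np.degrees(np.arctan2(*(B["bedR0"]-B["bedR1"])[::-1])))
E
```

```text
L [0.6357 0.0618] 1.07 0.00055118976 (302.5, 42) (294.5, 165)
R [0.642  0.0011] 0.87 0.00042983313 (381.5, 42) (366.5, 165)
U [0.6929 0.042 ] -88.86 0.00040319987 (312, 26.5) (372, 32.5)
width 0.060808398
plain c [0.6381 0.0314] yaw 0.97
near corners [np.float64(-0.0554), np.float64(-0.0536)]
{'bedR0': array([ 0.7222, -0.0825]), 'bedR1': array([ 0.5302, -0.0644]), 'bedL': array([0.5573, 0.1098]), 'clip': array([ 0.495 , -0.2521]), 'ptr': array([ 0.5415, -0.2445])} -5.4015453990188815
```

```bash
python3 -m jog '[{"dp":[0,0.5,0],"delta_rot":[-0.1,0,0],"gripper":5},{"dp":[0,1.5,0],"delta_rot":[-0.22,0,0],"gripper":5},{"dp":[0,3,0.2],"delta_rot":[-0.34,0,0],"gripper":5},{"dp":[0,4,0.4],"delta_rot":[-0.46,0,0],"gripper":5},{"dp":[0,5,0.6],"delta_rot":[-0.58,0,0],"gripper":5},{"dp":[0,6,0.8],"delta_rot":[-0.7,0,0],"gripper":5},{"dp":[0,7,1],"delta_rot":[-0.82,0,0],"gripper":5},{"dp":[0,8.1,1.3],"delta_rot":[-0.94,0,0],"gripper":5},{"dp":[0,8.1,1.3],"delta_rot":[-1.06,0,0],"gripper":5},{"dp":[0,8.1,1.3],"delta_rot":[-1.18,0,0],"gripper":5},{"dp":[0,8.1,1.3],"delta_rot":[-1.3,0,0],"gripper":5},{"dp":[0,8.1,1.3],"delta_rot":[-1.42,0,0],"gripper":5}]'
python3 -m jog '[{"dp":[0,0,0],"delta_rot":[-0.12,0,0],"gripper":5},{"dp":[0,0,0],"delta_rot":[-0.24,0,0],"gripper":5},{"dp":[0,0,0],"delta_rot":[-0.36,0,0],"gripper":5},{"dp":[0,0,0],"delta_rot":[-0.48,0,0],"gripper":5},{"dp":[0,0,0],"delta_rot":[-0.6,0,0],"gripper":5},{"dp":[0,0,0],"delta_rot":[-0.72,0,0],"gripper":5},{"dp":[0,0,0],"delta_rot":[-0.84,0,0],"gripper":5},{"dp":[0,0,0],"delta_rot":[-0.96,0,0],"gripper":5},{"dp":[0,0,0],"delta_rot":[-1.08,0,0],"gripper":5},{"dp":[0,0,0],"delta_rot":[-1.2,0,0],"gripper":5},{"dp":[0,0,0],"delta_rot":[-1.32,0,0],"gripper":5},{"dp":[0,0,0],"delta_rot":[-1.44,0,0],"gripper":5}]'
python3 -m jog '[{"dp":[0,0,0],"delta_rot":[-0.12,0,0],"gripper":5},{"dp":[0,0,0],"delta_rot":[-0.2,0,0],"gripper":5},{"dp":[0,0,0],"delta_rot":[-0.2,0,0],"gripper":5},{"dp":[0,0,0],"delta_rot":[-0.2,0,0],"gripper":5},{"dp":[0,0,0],"delta_rot":[-0.2,0,0],"gripper":5},{"dp":[0,0,0],"delta_rot":[-0.2,0,0],"gripper":5}]'
python3 - <<'E'
from h import *
o=r.get_obs(); print(o["time_s"],o["q"].round(3),o["ee_pos"],o["force"],R.from_quat(o["eef_rot"]).as_matrix().round(4))
im,K,T=cam("wrist"); np.savez("w4",im=im,K=K,T=T)
lid("blue",im,K,T,100,125,o["ee_pos"][2]+.030,100,30)
# pink dot of plain: wrist -> scene/side
im,K,T=load("w3"); P=ray(K,T,339,79,.088); print(P)
for n in("scene","side"):
    i,k,t=load(n); p=proj(k,t,P); u,v=p.astype(int); h=cv2.cvtColor(i,cv2.COLOR_BGR2HSV)[v-15:v+15,u-15:u+15]
    m=(h[...,0]>145)&(h[...,0]<178)&(h[...,1]>60)&(h[...,2]>150); q=np.argwhere(m); print(n,p,q.mean(0)[::-1]+[u-15,v-15] if len(q) else None,len(q), None if not len(q) else ray(k,t,*(q.mean(0)[::-1]+[u-15,v-15]),.088))
E
```

```text
time_s: 6.02
ee_pos: [0.6379, 0.0306, 0.2575]
eef_rot: [0.014, 0.707, -0.014, 0.707]
force: [-0.5, -1.0, -2.9]
width: 0.0547
time_s: 7.02
ee_pos: [0.6378, 0.0307, 0.2577]
eef_rot: [-0.455, 0.541, 0.455, 0.541]
force: [0.1, -0.1, -2.8]
width: 0.0546
time_s: 7.52
ee_pos: [0.6378, 0.0304, 0.2579]
eef_rot: [-0.505, 0.495, 0.505, 0.495]
force: [0.2, -0.2, -3.4]
width: 0.0545
7.5167 [0.048 0.526 0.556 1.601 0.    0.027] [0.6378091  0.03041031 0.25785337] [ 0.20132563 -0.20620298 -3.40538255] [[-1.000e-04 -9.998e-01 -2.030e-02]
 [ 0.000e+00 -2.030e-02  9.998e-01]
 [-1.000e+00  1.000e-04  0.000e+00]]
(238, 186, 166, 250)
blue c [0.6395 0.0306 0.2879] yaw 1.0 sides mm [ 58.7 110.3  58.7 110.3]
[0.65805804 0.03137349 0.088     ]
scene [263.42509179 254.29263538] [263.57894737 254.57894737] 19 [0.65850026 0.03276401 0.088     ]
side [375.93782462 207.91368324] [371.91044776 200.46268657] 67 [0.6705257  0.07103069 0.088     ]
```

```bash
python3 -m jog '[{"dp":[2,0,0.1],"delta_rot":[0,0,0],"gripper":5},{"dp":[5,0,0.1],"delta_rot":[0,0,0],"gripper":5},{"dp":[8,0,0.1],"delta_rot":[0,0,0],"gripper":5},{"dp":[11,0,0.1],"delta_rot":[0,0,0],"gripper":5},{"dp":[13.5,0,0.1],"delta_rot":[0,0,0],"gripper":5},{"dp":[15,0,0.1],"delta_rot":[0,0,0],"gripper":5},{"dp":[15.6,0,0.1],"delta_rot":[0,0,0],"gripper":5},{"dp":[15.8,0,0.1],"delta_rot":[0,0,0],"gripper":5},{"dp":[15.8,0,0.1],"delta_rot":[0,0,0],"gripper":5},{"dp":[15.8,0,0.1],"delta_rot":[0,0,0],"gripper":5}]'
python3 -m jog '[{"dp":[0.1,0,0],"delta_rot":[0,0,0],"gripper":5},{"dp":[0.2,0,0],"delta_rot":[0,0,0],"gripper":5},{"dp":[0.3,0,0],"delta_rot":[0,0,0],"gripper":5},{"dp":[0.3,0,0],"delta_rot":[0,0,0],"gripper":5}]'
```

```text
time_s: 8.4
ee_pos: [0.6391, 0.0313, 0.1016]
eef_rot: [0.506, -0.494, -0.505, -0.496]
force: [0.6, -0.1, -2.7]
width: 0.0546
time_s: 8.73
ee_pos: [0.6379, 0.0313, 0.0972]
eef_rot: [0.505, -0.495, -0.505, -0.495]
force: [-0.2, -0.4, -2.6]
width: 0.0546
```

```bash
python3 -m jog '[{"dp":[0.1,0,0],"delta_rot":[0,0,0],"gripper":5},{"dp":[0.15,0,0],"delta_rot":[0,0,0],"gripper":5},{"dp":[0.15,0,0],"delta_rot":[0,0,0],"gripper":5}]'
python3 -m jog '[{"dp":[0.1,0,0],"delta_rot":[0,0,0],"gripper":5},{"dp":[0.15,0,0],"delta_rot":[0,0,0],"gripper":5},{"dp":[0.15,0,0],"delta_rot":[0,0,0],"gripper":5}]'
```

```text
time_s: 8.98
ee_pos: [0.638, 0.0313, 0.0966]
eef_rot: [0.506, -0.494, -0.505, -0.495]
force: [-2.5, -0.3, 4.1]
width: 0.0549
time_s: 9.23
ee_pos: [0.6381, 0.0313, 0.0965]
eef_rot: [0.506, -0.494, -0.505, -0.495]
force: [-5.2, -0.7, 10.6]
width: 0.0551
```

```bash
python3 -m jog '[{"dp":[-0.15,0,0],"delta_rot":[0,0,0],"gripper":5},{"dp":[-0.15,0,0],"delta_rot":[0,0,0],"gripper":6.5},{"dp":[-0.15,0,0],"delta_rot":[0,0,0],"gripper":8},{"dp":[-0.15,0,0],"delta_rot":[0,0,0],"gripper":8.5},{"dp":[-0.15,0,0],"delta_rot":[0,0,0],"gripper":8.5},{"dp":[-0.15,0,0],"delta_rot":[0,0,0],"gripper":8.5},{"dp":[-2,0,0],"delta_rot":[0,0,0],"gripper":8.5},{"dp":[-5,0,0],"delta_rot":[0,0,0],"gripper":8.5},{"dp":[-9,0,0],"delta_rot":[0,0,0],"gripper":8.5},{"dp":[-13,0,0],"delta_rot":[0,0,0],"gripper":8.5},{"dp":[-16,0,0],"delta_rot":[0,0,0],"gripper":8.5},{"dp":[-18,0,0],"delta_rot":[0,0,0],"gripper":8.5}]'
python3 -m jog '[{"dp":[0,0,0],"delta_rot":[0,0,0],"gripper":8.5},{"dp":[0,0,0],"delta_rot":[0,0,0],"gripper":8.5},{"dp":[0,0,0],"delta_rot":[0,0,0],"gripper":8.5}]'
python3 - <<'E'
from h import *
o=r.get_obs(); print(o["time_s"],o["q"].round(3),o["ee_pos"],o["force"],R.from_quat(o["eef_rot"]).as_matrix().round(4))
im,K,T=cam("wrist"); np.savez("w5",im=im,K=K,T=T); save("w5",im)
lid("blue",im,K,T,100,125,.126,100,30)
E
```

```text
time_s: 10.23
ee_pos: [0.6389, 0.0313, 0.2785]
eef_rot: [0.507, -0.493, -0.504, -0.496]
force: [-0.5, 0.1, 0.3]
width: 0.0852
time_s: 10.48
ee_pos: [0.6375, 0.0312, 0.2727]
eef_rot: [-0.505, 0.495, 0.506, 0.494]
force: [-0.2, 0.4, -0.7]
width: 0.0854
10.4833 [ 0.049  0.529  0.6    1.643 -0.     0.028] [0.63749235 0.03124997 0.27268176] [-0.18095358  0.36812915 -0.74208561] [[-1.600e-03 -9.998e-01 -2.120e-02]
 [-1.000e-04 -2.120e-02  9.998e-01]
 [-1.000e+00  1.600e-03 -1.000e-04]]
(283, 145, 76, 130)
blue c [0.6416 0.0316 0.126 ] yaw 1.03 sides mm [ 59.6 108.9  59.6 108.9]
```

View pics/w5.png

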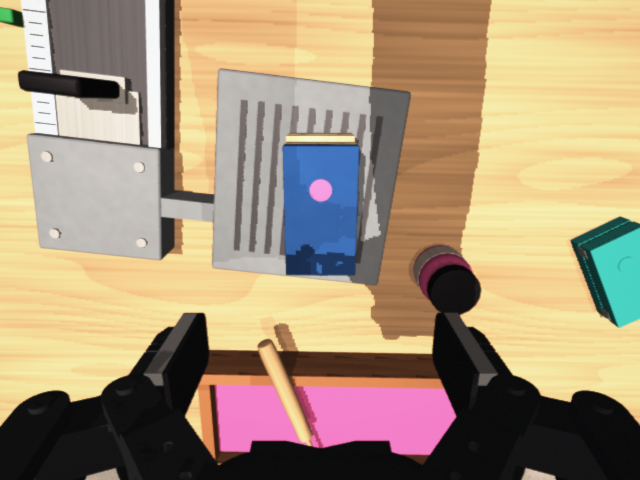

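The blue case is on the stack, with a light plywood strip visible at rows 135–144 on its near end. That may be a few mm of overhang error along x, so I'll quantify it.

```bash
python3 - <<'E'
from h import *
im,K,T=load("w5")
for x in (300,320,340): print(x,[(y,*im[y,x]) for y in range(131,149)])
for v in (135,136): print("plain near edge at z=.088 row",v,ray(K,T,320,v,.088))
for v in (144,145): print("blue near edge top row",v,ray(K,T,320,v,.126))
print("far blue row", ray(K,T,320,274.5,.126))
for X in (.5831,.5856,.5866): print(X,"rows plain top",proj(K,T,[X,.031,.088])[1],"blue top",proj(K,T,[X,.031,.126])[1])
E
```

```text
300 [(131, np.uint8(187), np.uint8(192), np.uint8(196)), (132, np.uint8(160), np.uint8(168), np.uint8(176)), (133, np.uint8(91), np.uint8(116), np.uint8(140)), (134, np.uint8(89), np.uint8(126), np.uint8(155)), (135, np.uint8(104), np.uint8(150), np.uint8(170)), (136, np.uint8(185), np.uint8(238), np.uint8(244)), (137, np.uint8(205), np.uint8(248), np.uint8(248)), (138, np.uint8(206), np.uint8(248), np.uint8(248)), (139, np.uint8(205), np.uint8(248), np.uint8(248)), (140, np.uint8(197), np.uint8(245), np.uint8(245)), (141, np.uint8(152), np.uint8(211), np.uint8(217)), (142, np.uint8(81), np.uint8(115), np.uint8(139)), (143, np.uint8(83), np.uint8(112), np.uint8(143)), (144, np.uint8(66), np.uint8(56), np.uint8(57)), (145, np.uint8(92), np.uint8(53), np.uint8(30)), (146, np.uint8(167), np.uint8(99), np.uint8(55)), (147, np.uint8(195), np.uint8(120), np.uint8(67)), (148, np.uint8(196), np.uint8(120), np.uint8(67))]
320 [(131, np.uint8(181), np.uint8(186), np.uint8(190)), (132, np.uint8(154), np.uint8(163), np.uint8(170)), (133, np.uint8(94), np.uint8(122), np.uint8(146)), (134, np.uint
[... 1496 characters left out ...]
86), np.uint8(54), np.uint8(35)), (146, np.uint8(156), np.uint8(92), np.uint8(51)), (147, np.uint8(189), np.uint8(114), np.uint8(64)), (148, np.uint8(193), np.uint8(117), np.uint8(66))]
plain near edge at z=.088 row 135 [0.58246107 0.0301458  0.088     ]
plain near edge at z=.088 row 136 [0.58329825 0.03016261 0.088     ]
blue near edge top row 144 [0.58645448 0.03025093 0.126     ]
blue near edge top row 145 [0.58721168 0.03026614 0.126     ]
far blue row [0.69645038 0.03246001 0.126     ]
0.5831 rows plain top 135.78366656031434 blue top 139.57290233574065
0.5856 rows plain top 138.7604360452291 blue top 142.8901694071373
0.5866 rows plain top 139.94727995143057 blue top 144.21226416429687
```

Measured: the blue case overhangs the plain one by about 5 mm towards +x, while y and yaw agree. I'm regripping, lifting slightly, shifting −5 mm in x and setting it down again.

```bash
python3 -m jog '[{"dp":[3,0,0],"delta_rot":[0,0,0],"gripper":8.5},{"dp":[7,0,0],"delta_rot":[0,0,0],"gripper":8.5},{"dp":[11,0,0],"delta_rot":[0,0,0],"gripper":8.5},{"dp":[14,0,0],"delta_rot":[0,0,0],"gripper":8.5},{"dp":[16,0,0],"delta_rot":[0,0,0],"gripper":8.5},{"dp":[17.2,0,0],"delta_rot":[0,0,0],"gripper":8.5},{"dp":[17.6,0,0],"delta_rot":[0,0,0],"gripper":8.5},{"dp":[17.6,0,0],"delta_rot":[0,0,0],"gripper":8.5},{"dp":[17.6,0,0],"delta_rot":[0,0,0],"gripper":5},{"dp":[17.6,0,0],"delta_rot":[0,0,0],"gripper":5},{"dp":[17.6,0,0],"delta_rot":[0,0,0],"gripper":5},{"dp":[17.6,0,0],"delta_rot":[0,0,0],"gripper":5}]' 40
python3 -m jog '[{"dp":[0,0,0],"delta_rot":[0,0,0],"gripper":5},{"dp":[0,0,0],"delta_rot":[0,0,0],"gripper":5},{"dp":[0,0,0],"delta_rot":[0,0,0],"gripper":5},{"dp":[0,0,0],"delta_rot":[0,0,0],"gripper":5},{"dp":[0,0,0],"delta_rot":[0,0,0],"gripper":5},{"dp":[-0.4,0,0],"delta_rot":[0,0,0],"gripper":5},{"dp":[-0.8,0,0],"delta_rot":[0,0,0],"gripper":5},{"dp":[-0.8,0.5,0],"delta_rot":[0,0,0],"gripper":5},{"dp":[-0.8,0.5,0],"delta_rot":[0,0,0],"gripper":5},{"dp":[-0.8,0.5,0],"delta_rot":[0,0,0],"gripper":5},{"dp":[-0.8,0.5,0],"delta_rot":[0,0,0],"gripper":5}]'
```

```text
time_s: 11.53
ee_pos: [0.6386, 0.0313, 0.0992]
eef_rot: [0.506, -0.494, -0.505, -0.495]
force: [0.5, 0.6, -0.5]
width: 0.0503
time_s: 12.45
ee_pos: [0.6325, 0.0312, 0.1057]
eef_rot: [-0.505, 0.495, 0.505, 0.495]
force: [0.3, -0.2, -0.5]
width: 0.0501
```

Width reads the commanded 50 mm and there is no weight on the wrist, so the grip has missed. I'll look before doing anything else.

```bash
python3 - <<'E'
from h import *
a,K,T=cam("wrist"); b,_,_=cam("side"); c,_,_=cam("scene")
save("m6",np.hstack([cv2.resize(a,(400,300)),cv2.resize(c[130:310,170:410],(400,300))]))
E
```

```text
(no output)
```

View pics/m6.png

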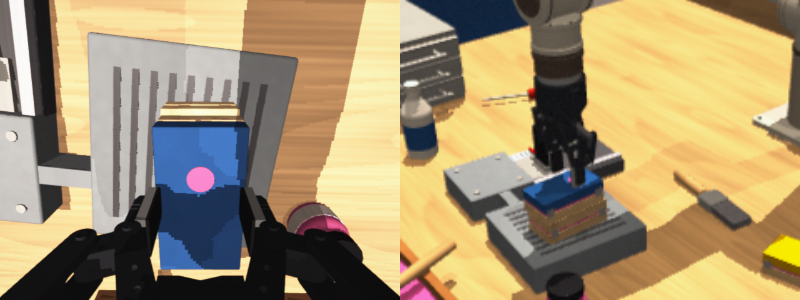

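The fingers sit around the blue case's upper edge only. At 3 mm higher than the first grasp, the pads had almost no purchase. I'll open, rise, re-measure, then grip about 8 mm lower.

```bash
python3 -m jog '[{"dp":[0,0,0],"delta_rot":[0,0,0],"gripper":6.5},{"dp":[0,0,0],"delta_rot":[0,0,0],"gripper":8.5},{"dp":[0,0,0],"delta_rot":[0,0,0],"gripper":8.5},{"dp":[0,0,0],"delta_rot":[0,0,0],"gripper":8.5},{"dp":[-3,0,0],"delta_rot":[0,0,0],"gripper":8.5},{"dp":[-7,0,0],"delta_rot":[0,0,0],"gripper":8.5},{"dp":[-11,0,0],"delta_rot":[0,0,0],"gripper":8.5},{"dp":[-15,0,0],"delta_rot":[0,0,0],"gripper":8.5},{"dp":[-17,0,0],"delta_rot":[0,0,0],"gripper":8.5},{"dp":[-17,0,0],"delta_rot":[0,0,0],"gripper":8.5},{"dp":[-17,0,0],"delta_rot":[0,0,0],"gripper":8.5},{"dp":[-17,0,0],"delta_rot":[0,0,0],"gripper":8.5}]'
cat > chk.py <<'E'
from plain import *
def edges(im,K,T,X,Y,z):
    "bgr profile rows around the near end at world (X,Y)"
    v=int(proj(K,T,[X,Y,z])[1]); u=int(proj(K,T,[X,Y,z])[0])
    for y in range(v-10,v+12): print(y,*im[y,u], "|", *(ray(K,T,u,y,zz)[0].round(4) for zz in (.088,.126,.164)))
E
python3 - <<'E'
from chk import *
o=r.get_obs(); print(o["time_s"],o["ee_pos"],o["force"])
im,K,T=cam("wrist"); np.savez("w7",im=im,K=K,T=T)
lid("blue",im,K,T,100,125,.126,100,30)
edges(im,K,T,.585,.03,.107)
E
```

```text
time_s: 13.6
ee_pos: [0.6324, 0.0311, 0.2746]
eef_rot: [-0.505, 0.495, 0.506, 0.494]
force: [0.5, -0.4, -0.0]
width: 0.085
13.6 [0.63236553 0.03113355 0.27463299] [ 0.49554022 -0.43010583 -0.03240508]
(283, 151, 76, 129)
blue c [0.6415 0.0316 0.126 ] yaw 0.85 sides mm [ 59.5 109.6  59.5 109.6]
136 186 191 194 | 0.5783 0.5755 0.5726
137 173 179 185 | 0.5792 0.5762 0.5733
138 105 126 146 | 0.58 0.577 0.5739
139 82 115 143 | 0.5809 0.5777 0.5746
140 95 133 158 | 0.5817 0.5785 0.5753
141 118 167 186 | 0.5826 0.5792 0.5759
142 196 243 245 | 0.5834 0.58 0.5766
143 210 248 248 | 0.5843 0.5808 0.5773
144 210 248 248 | 0.5851 0.5815 0.5779
145 210 248 248 | 0.586 0.5823 0.5786
146 199 244 244 | 0.5868 0.583 0.5793
147 144 199 206 | 0.5877 0.5838 0.58
148 80 114 141 | 0.5885 0.5846 0.5806
149 79 108 141 | 0.5894 0.5853 0.5813
150 62 58 62 | 0.5903 0.5861 0.582
151 70 43 26 | 0.5911 0.5869 0.5827
152 121 72 40 | 0.592 0.5877 0.5833
153 177 107 59 | 0.5928 0.5884 0.584
154 188 115 64 | 0.5937 0.5892 0.5847
155 189 115 65 | 0.5946 0.59 0.5854
156 190 115 65 | 0.5954 0.5907 0.5861
157 190 115 65 | 0.5963 0.5915 0.5867
```

```bash
python3 -m jog '[{"dp":[3,-0.9,0],"delta_rot":[0,0,0],"gripper":8.5},{"dp":[7,-0.9,0],"delta_rot":[0,0,0],"gripper":8.5},{"dp":[11,-0.9,0],"delta_rot":[0,0,0],"gripper":8.5},{"dp":[14,-0.9,0],"delta_rot":[0,0,0],"gripper":8.5},{"dp":[16.5,-0.9,0],"delta_rot":[0,0,0],"gripper":8.5},{"dp":[18,-0.9,0],"delta_rot":[0,0,0],"gripper":8.5},{"dp":[18.4,-0.9,0],"delta_rot":[0,0,0],"gripper":8.5},{"dp":[18.4,-0.9,0],"delta_rot":[0,0,0],"gripper":8.5},{"dp":[18.4,-0.9,0],"delta_rot":[0,0,0],"gripper":8.5}]' 40
python3 -m jog '[{"dp":[0,0,0],"delta_rot":[0,0,0],"gripper":6},{"dp":[0,0,0],"delta_rot":[0,0,0],"gripper":5},{"dp":[0,0,0],"delta_rot":[0,0,0],"gripper":4},{"dp":[0,0,0],"delta_rot":[0,0,0],"gripper":4},{"dp":[0,0,0],"delta_rot":[0,0,0],"gripper":4},{"dp":[0,0,0],"delta_rot":[0,0,0],"gripper":4},{"dp":[0,0,0],"delta_rot":[0,0,0],"gripper":4}]' 40
```

```text
time_s: 14.4
ee_pos: [0.6416, 0.0313, 0.0917]
eef_rot: [-0.505, 0.495, 0.505, 0.494]
force: [0.3, 0.3, -0.6]
width: 0.0851
time_s: 14.98
ee_pos: [0.6431, 0.0313, 0.0941]
eef_rot: [0.506, -0.494, -0.504, -0.496]
force: [-1.0, 0.8, 5.8]
width: 0.058
```

```bash
python3 -m jog '[{"dp":[-0.4,0,0],"delta_rot":[0,0,0],"gripper":4},{"dp":[-0.8,0,0],"delta_rot":[0,0,0],"gripper":4},{"dp":[-1,0.4,0],"delta_rot":[0,0,0],"gripper":4},{"dp":[-1,0.4,0],"delta_rot":[0,0,0],"gripper":4},{"dp":[-1,0.4,0],"delta_rot":[0,0,0],"gripper":4},{"dp":[-1,0.4,0],"delta_rot":[0,0,0],"gripper":4}]' 50
python3 - <<'E'
from chk import *
o=r.get_obs(); print(o["time_s"],o["ee_pos"],o["force"],R.from_quat(o["eef_rot"]).as_matrix()[:,0].round(4))
im,K,T=cam("wrist"); np.savez("w8",im=im,K=K,T=T)
for z in (.130,.134,.138): lid("blue",im,K,T,100,125,z,100,30)
edges(im,K,T,.585,.03,.11)
E
```

```text
time_s: 15.48
ee_pos: [0.6374, 0.0313, 0.1014]
eef_rot: [-0.505, 0.495, 0.506, 0.494]
force: [-0.2, 0.2, -3.0]
width: 0.0573
15.4833 [0.63736056 0.03128413 0.10139739] [-0.20055505  0.2127652  -2.95569267] [-0.001 -0.    -1.   ]
(235, 175, 172, 257)
blue c [0.6368 0.0315 0.13  ] yaw 0.95 sides mm [ 60.6 113.1  60.6 113.1]
(235, 175, 172, 257)
blue c [0.6345 0.0314 0.134 ] yaw 0.95 sides mm [ 58.9 109.8  58.9 109.8]
(235, 175, 172, 257)
blue c [0.6322 0.0314 0.138 ] yaw 0.95 sides mm [ 57.1 106.5  57.1 106.5]
167 70 101 133 | 0.584 0.5782 0.5724
168 71 101 134 | 0.5844 0.5785 0.5727
169 71 100 133 | 0.5849 0.5789 0.5729
170 74 105 138 | 0.5853 0.5793 0.5732
171 95 135 175 | 0.5858 0.5796 0.5735
172 140 195 235 | 0.5862 0.58 0.5737
173 93 128 164 | 0.5867 0.5803 0.574
174 68 64 66 | 0.5871 0.5807 0.5743
175 62 39 25 | 0.5876 0.5811 0.5745
176 64 37 22 | 0.588 0.5814 0.5748
177 63 36 21 | 0.5885 0.5818 0.575
178 63 38 22 | 0.589 0.5821 0.5753
179 64 40 23 | 0.5894 0.5825 0.5756
180 62 37 21 | 0.5899 0.5829 0.5758
181 77 46 26 | 0.5903 0.5832 0.5761
182 146 87 49 | 0.5908 0.5836 0.5764
183 176 108 60 | 0.5913 0.584 0.5766
184 191 118 66 | 0.5917 0.5843 0.5769
185 198 124 69 | 0.5922 0.5847 0.5772
186 200 124 69 | 0.5927 0.585 0.5774
187 199 124 69 | 0.5931 0.5854 0.5777
188 196 120 67 | 0.5936 0.5858 0.578
```

```bash
python3 -m jog '[{"dp":[0,-0.15,0],"delta_rot":[0,0,0],"gripper":4},{"dp":[0.4,-0.15,0],"delta_rot":[0,0,0],"gripper":4},{"dp":[0.6,-0.15,0],"delta_rot":[0,0,0],"gripper":4},{"dp":[0.7,-0.15,0],"delta_rot":[0,0,0],"gripper":4},{"dp":[0.7,-0.15,0],"delta_rot":[0,0,0],"gripper":4},{"dp":[0.7,-0.15,0],"delta_rot":[0,0,0],"gripper":4}]'
python3 -m jog '[{"dp":[0.1,0,0],"delta_rot":[0,0,0],"gripper":4},{"dp":[0.1,0,0],"delta_rot":[0,0,0],"gripper":4},{"dp":[0.1,0,0],"delta_rot":[0,0,0],"gripper":4}]'
```

```text
time_s: 16.03
ee_pos: [0.6392, 0.0313, 0.0947]
eef_rot: [-0.505, 0.495, 0.505, 0.495]
force: [0.2, 0.4, -2.6]
width: 0.0572
time_s: 16.28
ee_pos: [0.6394, 0.0313, 0.0944]
eef_rot: [0.505, -0.495, -0.505, -0.495]
force: [-1.7, -0.4, 0.6]
width: 0.0571
```

```bash
python3 -m jog '[{"dp":[0.05,0,0],"delta_rot":[0,0,0],"gripper":4},{"dp":[0.05,0,0],"delta_rot":[0,0,0],"gripper":6.5},{"dp":[0.05,0,0],"delta_rot":[0,0,0],"gripper":8.5},{"dp":[0.05,0,0],"delta_rot":[0,0,0],"gripper":8.5},{"dp":[0.05,0,0],"delta_rot":[0,0,0],"gripper":8.5},{"dp":[-3,0,0],"delta_rot":[0,0,0],"gripper":8.5},{"dp":[-7,0,0],"delta_rot":[0,0,0],"gripper":8.5},{"dp":[-11,0,0],"delta_rot":[0,0,0],"gripper":8.5},{"dp":[-15,0,0],"delta_rot":[0,0,0],"gripper":8.5},{"dp":[-18,0,0],"delta_rot":[0,0,0],"gripper":8.5},{"dp":[-18,0,0],"delta_rot":[0,0,0],"gripper":8.5},{"dp":[-18,0,0],"delta_rot":[0,0,0],"gripper":8.5}]'
python3 -m jog '[{"dp":[0,0,0],"delta_rot":[0,0,0],"gripper":8.5},{"dp":[0,0,0],"delta_rot":[0,0,0],"gripper":8.5}]'
python3 - <<'E'
from chk import *
o=r.get_obs(); print(o["time_s"],o["q"].round(3),o["ee_pos"],o["force"],R.from_quat(o["eef_rot"]).as_matrix().round(4))
im,K,T=cam("wrist"); np.savez("w9",im=im,K=K,T=T)
lid("blue",im,K,T,100,125,.126,100,30)
edges(im,K,T,.585,.03,.107)
E
```

```text
time_s: 17.28
ee_pos: [0.6409, 0.0314, 0.2769]
eef_rot: [0.507, -0.493, -0.504, -0.496]
force: [0.2, -0.4, -0.2]
width: 0.0849
time_s: 17.45
ee_pos: [0.6385, 0.0313, 0.2719]
eef_rot: [-0.504, 0.496, 0.506, 0.494]
force: [0.6, -0.3, -1.3]
width: 0.0845
17.45 [ 0.049  0.534  0.605  1.645 -0.     0.028] [0.63850914 0.0312805  0.27185409] [ 0.59998307 -0.28930398 -1.28910623] [[-3.500e-03 -9.998e-01 -2.120e-02]
 [-2.000e-04 -2.120e-02  9.998e-01]
 [-1.000e+00  3.500e-03 -1.000e-04]]
(283, 139, 77, 133)
blue c [0.6385 0.0316 0.126 ] yaw 0.78 sides mm [ 59.6 110.2  59.6 110.2]
129 190 194 198 | 0.5781 0.576 0.5738
130 187 192 196 | 0.579 0.5767 0.5745
131 175 181 187 | 0.5798 0.5774 0.5751
132 113 128 143 | 0.5806 0.5782 0.5758
133 61 83 106 | 0.5814 0.5789 0.5764
134 81 117 150 | 0.5823 0.5797 0.5771
135 138 193 218 | 0.5831 0.5804 0.5777
136 186 238 239 | 0.584 0.5812 0.5784
137 108 153 168 | 0.5848 0.5819 0.579
138 58 76 90 | 0.5856 0.5827 0.5797
139 72 70 66 | 0.5865 0.5834 0.5803
140 90 56 35 | 0.5873 0.5842 0.581
141 173 105 58 | 0.5881 0.5849 0.5817
142 192 118 66 | 0.589 0.5857 0.5823
143 191 117 65 | 0.5898 0.5864 0.583
144 191 116 65 | 0.5907 0.5872 0.5836
145 193 117 67 | 0.5915 0.5879 0.5843
146 193 117 66 | 0.5924 0.5887 0.585
147 194 117 67 | 0.5932 0.5894 0.5856
148 193 116 66 | 0.5941 0.5902 0.5863
149 194 118 66 | 0.5949 0.591 0.587
150 194 118 67 | 0.5958 0.5917 0.5876
```

Blue now reads within about 1 mm of the plain case in x (lid centre .6385 against .6381), 0.2 mm in y and 0.2° in yaw. Now the yellow case.

```bash
python3 -m jog '[{"dp":[0,1,1.5],"delta_rot":[0.1,0,0],"gripper":8.5},{"dp":[0,3.5,4.5],"delta_rot":[0.22,0,0],"gripper":8.5},{"dp":[0,6,7.5],"delta_rot":[0.34,0,0],"gripper":8.5},{"dp":[0,8.5,11],"delta_rot":[0.46,0,0],"gripper":8.5},{"dp":[0,11,14],"delta_rot":[0.58,0,0],"gripper":8.5},{"dp":[0,13.5,17],"delta_rot":[0.7,0,0],"gripper":8.5},{"dp":[0,16,20],"delta_rot":[0.82,0,0],"gripper":8.5},{"dp":[0,18.5,23.5],"delta_rot":[0.94,0,0],"gripper":8.5},{"dp":[0,20.5,26.5],"delta_rot":[1.06,0,0],"gripper":8.5},{"dp":[0,22,28.5],"delta_rot":[1.18,0,0],"gripper":8.5},{"dp":[0,22.6,29.4],"delta_rot":[1.3,0,0],"gripper":8.5},{"dp":[0,22.6,29.4],"delta_rot":[1.38,0,0],"gripper":8.5}]'
python3 -m jog '[{"dp":[0,0,0],"delta_rot":[0,0,0],"gripper":8.5},{"dp":[0,0,0],"delta_rot":[0,0,0],"gripper":8.5},{"dp":[0,0,0],"delta_rot":[0,0,0],"gripper":8.5}]'
python3 - <<'E'
from chk import *
o=r.get_obs(); print(o["time_s"],o["q"].round(3),o["ee_pos"],o["force"],R.from_quat(o["eef_rot"]).as_matrix().round(4))
im,K,T=cam("wrist"); np.savez("w10",im=im,K=K,T=T); save("w10",im)
h=cv2.cvtColor(im,cv2.COLOR_BGR2HSV); u,v=proj(K,T,[.406,.321,.038]).astype(int); print(u,v,[tuple(map(int,h[v+d,u])) for d in (-40,-20,0,20,40)])
E
```

```text
time_s: 18.5
ee_pos: [0.4044, 0.3225, 0.2724]
eef_rot: [-0.075, 0.704, 0.074, 0.702]
force: [0.3, 0.2, -0.3]
width: 0.0853
time_s: 18.75
ee_pos: [0.4071, 0.3199, 0.2731]
eef_rot: [-0.076, 0.704, 0.075, 0.703]
force: [0.3, 0.4, 0.1]
width: 0.085
18.75 [ 0.666  0.261  0.202  1.514 -0.     2.024] [0.4070532  0.31991129 0.27312346] [0.34901085 0.35587263 0.11271243] [[-1.200e-03 -2.118e-01  9.773e-01]
 [-1.100e-03  9.773e-01  2.118e-01]
 [-1.000e+00 -8.000e-04 -1.400e-03]]
318 186 [(18, 189, 188), (170, 149, 182), (18, 189, 185), (18, 191, 148), (18, 190, 146)]
```

View pics/w10.png

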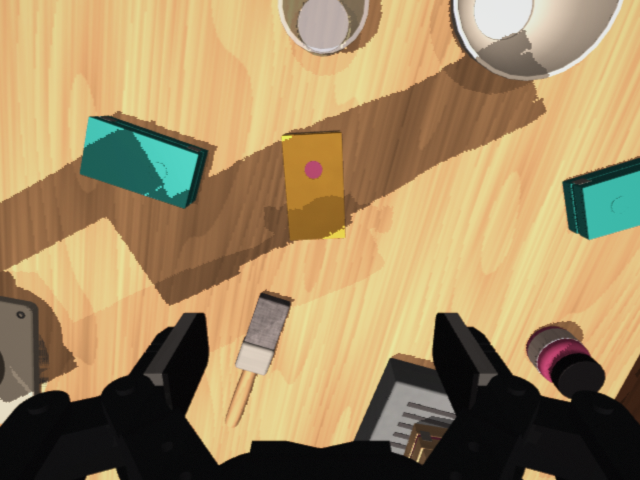

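The wrist view shows the yellow case, mostly in shadow, with corners (283,134), (341,131), (345,237) and (290,240). The tumbler at (323,20), the bowl and the brush are clear of the fingers.

```bash
python3 - <<'E'
from h import *
im,K,T=load("w10")
box("clicks",[ray(K,T,*p,.038) for p in [(283,133),(341,130),(345,237),(290,240)]])
h=cv2.cvtColor(im,cv2.COLOR_BGR2HSV); print(tuple(h[190,260]),tuple(h[190,370]))
b=im.copy(); b[:, :270]=0; b[:,360:]=0; b[:120]=0;b[255:]=0
for s in (150,165,178): lid("y",b,K,T,14,34,.038,s,90)
E
```

```text
clicks c [0.4027 0.3189 0.038 ] yaw -75.17 sides mm [ 57.  111.   59.  111.4]
(np.uint8(14), np.uint8(136), np.uint8(141)) (np.uint8(14), np.uint8(137), np.uint8(143))
(281, 132, 64, 109)
y c [0.402 0.318 0.038] yaw -74.86 sides mm [110.6  60.8 110.6  60.8]
(282, 132, 63, 109)
y c [0.4021 0.318  0.038 ] yaw -74.74 sides mm [110.2  60.  110.2  60. ]
(282, 132, 63, 108)
y c [0.402  0.3183 0.038 ] yaw -74.76 sides mm [109.3  59.  109.3  59. ]
```

```bash
python3 -m jog '[{"dp":[3,0,-0.5],"delta_rot":[-0.05,0,0],"gripper":8.5},{"dp":[7,0,-0.5],"delta_rot":[-0.05,0,0],"gripper":8.5},{"dp":[11,0,-0.5],"delta_rot":[-0.05,0,0],"gripper":8.5},{"dp":[15,0,-0.5],"delta_rot":[-0.05,0,0],"gripper":8.5},{"dp":[19,0,-0.5],"delta_rot":[-0.05,0,0],"gripper":8.5},{"dp":[22.5,0,-0.5],"delta_rot":[-0.05,0,0],"gripper":8.5},{"dp":[25,0,-0.5],"delta_rot":[-0.05,0,0],"gripper":8.5},{"dp":[26.5,0,-0.5],"delta_rot":[-0.05,0,0],"gripper":8.5},{"dp":[26.9,0,-0.5],"delta_rot":[-0.05,0,0],"gripper":8.5},{"dp":[26.9,0,-0.5],"delta_rot":[-0.05,0,0],"gripper":8.5},{"dp":[26.9,0,-0.5],"delta_rot":[-0.05,0,0],"gripper":8.5}]' 40
python3 -m jog '[{"dp":[0,0,0],"delta_rot":[0,0,0],"gripper":6.5},{"dp":[0,0,0],"delta_rot":[0,0,0],"gripper":5},{"dp":[0,0,0],"delta_rot":[0,0,0],"gripper":4},{"dp":[0,0,0],"delta_rot":[0,0,0],"gripper":4},{"dp":[0,0,0],"delta_rot":[0,0,0],"gripper":4},{"dp":[0,0,0],"delta_rot":[0,0,0],"gripper":4},{"dp":[0,0,0],"delta_rot":[0,0,0],"gripper":4},{"dp":[0,0,0],"delta_rot":[0,0,0],"gripper":4}]' 40
python3 -m jog '[{"dp":[-0.5,0,0],"delta_rot":[0,0,0],"gripper":4},{"dp":[-2,0,0],"delta_rot":[0,0,0],"gripper":4},{"dp":[-5,0,0],"delta_rot":[0,0,0],"gripper":4},{"dp":[-9,0,0],"delta_rot":[0,0,0],"gripper":4},{"dp":[-13,0,0],"delta_rot":[0,0,0],"gripper":4},{"dp":[-17,0,0],"delta_rot":[0,0,0],"gripper":4},{"dp":[-21,0,0],"delta_rot":[0,0,0],"gripper":4},{"dp":[-24,0,0],"delta_rot":[0,0,0],"gripper":4},{"dp":[-25.5,0,0],"delta_rot":[0,0,0],"gripper":4},{"dp":[-26,0,0],"delta_rot":[0,0,0],"gripper":4},{"dp":[-26,0,0],"delta_rot":[0,0,0],"gripper":4},{"dp":[-26,0,0],"delta_rot":[0,0,0],"gripper":4}]' 50
python3 - <<'E'
from h import *
o=r.get_obs(); print(o["time_s"],o["q"].round(3),o["ee_pos"],o["force"],R.from_quat(o["eef_rot"]).as_matrix().round(4))
E
```

```text
time_s: 19.72
ee_pos: [0.4031, 0.3195, 0.0056]
eef_rot: [-0.092, 0.701, 0.092, 0.701]
force: [1.0, -0.2, 0.3]
width: 0.0851
time_s: 20.38
ee_pos: [0.4031, 0.3201, 0.007]
eef_rot: [-0.092, 0.7, 0.093, 0.702]
force: [-2.1, -0.5, 7.2]
width: 0.0574
time_s: 21.38
ee_pos: [0.4017, 0.319, 0.2638]
eef_rot: [-0.093, 0.702, 0.092, 0.701]
force: [-0.9, -0.4, -2.4]
width: 0.0567
21.3833 [0.671 0.252 0.167 1.487 0.    1.98 ] [0.40168868 0.31899187 0.26381972] [-0.93022971 -0.40907324 -2.41411989] [[-1.400e-03 -2.590e-01  9.659e-01]
 [-1.100e-03  9.659e-01  2.590e-01]
 [-1.000e+00 -7.000e-04 -1.600e-03]]
```

```bash
python3 -m jog '[{"dp":[-1,-1,0.5],"delta_rot":[-0.1,0,0],"gripper":4},{"dp":[-1,-4,2],"delta_rot":[-0.22,0,0],"gripper":4},{"dp":[-1,-7.5,3.5],"delta_rot":[-0.34,0,0],"gripper":4},{"dp":[-1,-11,5],"delta_rot":[-0.46,0,0],"gripper":4},{"dp":[-1,-14.5,6.5],"delta_rot":[-0.58,0,0],"gripper":4},{"dp":[-1,-18,8],"delta_rot":[-0.7,0,0],"gripper":4},{"dp":[-1,-21.5,10],"delta_rot":[-0.82,0,0],"gripper":4},{"dp":[-1,-25,11.5],"delta_rot":[-0.94,0,0],"gripper":4},{"dp":[-1,-28.5,13],"delta_rot":[-1.06,0,0],"gripper":4},{"dp":[-1,-31.5,14.5],"delta_rot":[-1.17,0,0],"gripper":4},{"dp":[-1,-33.4,15.2],"delta_rot":[-1.27,0,0],"gripper":4},{"dp":[-1,-33.9,15.4],"delta_rot":[-1.325,0,0],"gripper":4}]' 60
python3 -m jog '[{"dp":[0,0,0],"delta_rot":[0,0,0],"gripper":4},{"dp":[0,0,0],"delta_rot":[0,0,0],"gripper":4},{"dp":[0,0,0],"delta_rot":[0,0,0],"gripper":4},{"dp":[0,0,0],"delta_rot":[0,0,0],"gripper":4}]'
python3 - <<'E'
from h import *
o=r.get_obs(); print(o["time_s"],o["q"].round(3),o["ee_pos"],o["force"],R.from_quat(o["eef_rot"]).as_matrix().round(4))
im,K,T=cam("wrist"); np.savez("w11",im=im,K=K,T=T); save("w11",im)
b=im.copy(); b[:,:225]=0;b[:,415:]=0;b[:160]=0;b[445:]=0
h=cv2.cvtColor(im,cv2.COLOR_BGR2HSV);print([tuple(map(int,h[y,320])) for y in (175,185,200,250,300,350,400,430)])
for dz in (.0285,.031): lid("y",b,K,T,14,36,o["ee_pos"][2]+dz,150,60)
E
```

```text
time_s: 22.38
ee_pos: [0.6395, 0.0278, 0.2704]
eef_rot: [-0.503, 0.498, 0.505, 0.494]
force: [0.1, -0.3, -3.2]
width: 0.0557
time_s: 22.72
ee_pos: [0.638, 0.0329, 0.2744]
eef_rot: [-0.504, 0.496, 0.505, 0.495]
force: [-0.3, 0.0, -2.6]
width: 0.0564
22.7167 [0.051 0.531 0.607 1.648 0.    0.035] [0.63800911 0.03292518 0.27438307] [-0.33992019  0.00401754 -2.56738231] [[-1.400e-03 -9.999e-01 -1.690e-02]
 [ 1.000e-04 -1.690e-02  9.999e-01]
 [-1.000e+00  1.400e-03  1.000e-04]]
[(14, 114, 116), (18, 190, 121), (27, 159, 245), (27, 160, 245), (164, 128, 243), (18, 189, 159), (18, 190, 160), (18, 190, 153)]
(236, 183, 170, 255)
y c [0.6406 0.0332 0.3029] yaw 0.91 sides mm [ 60.6 113.5  60.6 113.5]
(236, 183, 170, 255)
y c [0.6391 0.0331 0.3054] yaw 0.91 sides mm [ 59.5 111.5  59.5 111.5]
```

View pics/w11.png

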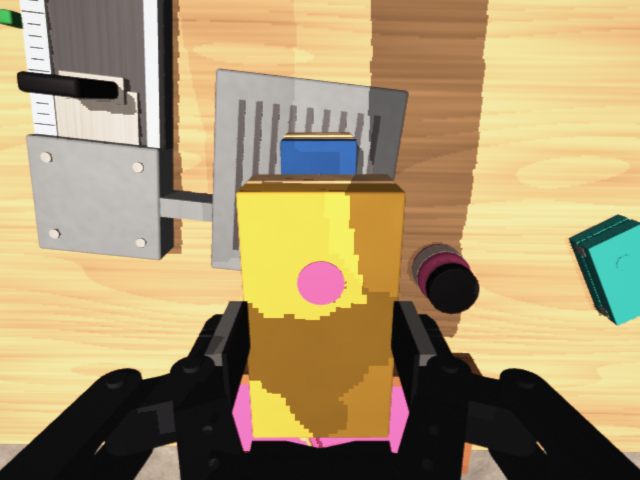

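```bash
python3 - <<'E'
from h import *
im,K,T=load("w11")
for x in (300,320): print([(y,*map(int,im[y,x])) for y in range(182,198,1)], [(y,*map(int,im[y,x])) for y in range(430,444,2)])
for v0,v1 in ((191,437),(192,438)):box("clicks",[ray(K,T,*p,.3054) for p in [(238,v0),(405,v0),(389,v1),(251,v1)]])
E
```

```text
[(182, 134, 190, 233), (183, 63, 112, 150), (184, 33, 84, 120), (185, 30, 83, 119), (186, 31, 84, 120), (187, 30, 84, 121), (188, 31, 86, 123), (189, 31, 86, 125), (190, 32, 88, 126), (191, 39, 106, 151), (192, 63, 168, 222), (193, 82, 211, 243), (194, 89, 228, 245), (195, 93, 232, 245), (196, 93, 233, 245), (197, 93, 232, 245)] [(430, 86, 222, 244), (432, 85, 221, 244), (434, 86, 221, 243), (436, 86, 215, 243), (438, 141, 206, 242), (440, 185, 145, 242), (442, 190, 119, 238)]
[(182, 151, 214, 239), (183, 96, 162, 194), (184, 40, 95, 131), (185, 31, 85, 121), (186, 31, 84, 121), (187, 31, 84, 121), (188, 30, 83, 119), (189, 28, 78, 114), (190, 31, 85, 124), (191, 38, 105, 150), (192, 63, 167, 223), (193, 81, 209, 243), (194, 88, 225, 245), (195, 92, 231, 245), (196, 92, 231, 245), (197, 92, 231, 245)] [(430, 39, 107, 153), (432, 40, 108, 154), (434, 40, 107, 154), (436, 47, 105, 156), (438, 184, 118, 237), (440, 179, 111, 234), (442, 108, 66, 183)]
clicks c [0.6405 0.0333 0.3054] yaw 0.62 sides mm [ 58.1 108.7  60.  108.7]
clicks c [0.641  0.0333 0.3054] yaw 0.63 sides mm [ 58.1 108.9  60.1 108.9]
```

```bash
python3 -m jog '[{"dp":[1.5,0.26,-0.18],"delta_rot":[0,0,0],"gripper":4},{"dp":[4.5,0.26,-0.18],"delta_rot":[0,0,0],"gripper":4},{"dp":[7.5,0.26,-0.18],"delta_rot":[0,0,0],"gripper":4},{"dp":[10,0.26,-0.18],"delta_rot":[0,0,0],"gripper":4},{"dp":[12,0.26,-0.18],"delta_rot":[0,0,0],"gripper":4},{"dp":[13.2,0.26,-0.18],"delta_rot":[0,0,0],"gripper":4},{"dp":[13.5,0.26,-0.18],"delta_rot":[0,0,0],"gripper":4},{"dp":[13.7,0.26,-0.18],"delta_rot":[0,0,0],"gripper":4},{"dp":[13.7,0.26,-0.18],"delta_rot":[0,0,0],"gripper":4},{"dp":[13.7,0.26,-0.18],"delta_rot":[0,0,0],"gripper":4}]'
python3 -m jog '[{"dp":[0.15,0,0],"delta_rot":[0,0,0],"gripper":4},{"dp":[0.3,0,0],"delta_rot":[0,0,0],"gripper":4},{"dp":[0.3,0,0],"delta_rot":[0,0,0],"gripper":4}]'
```

```text
time_s: 23.6
ee_pos: [0.6371, 0.0304, 0.1395]
eef_rot: [0.505, -0.495, -0.503, -0.497]
force: [0.1, -0.4, -1.9]
width: 0.0558
time_s: 23.85
ee_pos: [0.6364, 0.03, 0.1353]
eef_rot: [0.504, -0.496, -0.504, -0.496]
force: [-0.5, 0.3, -2.8]
width: 0.056
```

```bash
python3 -m jog '[{"dp":[0.1,0,0],"delta_rot":[0,0,0],"gripper":4},{"dp":[0.1,0,0],"delta_rot":[0,0,0],"gripper":4},{"dp":[0.1,0,0],"delta_rot":[0,0,0],"gripper":4}]'
```

```text
time_s: 24.1
ee_pos: [0.6362, 0.03, 0.1338]
eef_rot: [-0.504, 0.496, 0.504, 0.496]
force: [0.2, 0.4, -3.0]
width: 0.0564
```

```bash
python3 -m jog '[{"dp":[0,0.08,0.12],"delta_rot":[0,0,0],"gripper":4},{"dp":[0,0.08,0.12],"delta_rot":[0,0,0],"gripper":4},{"dp":[0.05,0.08,0.12],"delta_rot":[0,0,0],"gripper":4},{"dp":[0.1,0.08,0.12],"delta_rot":[0,0,0],"gripper":4},{"dp":[0.1,0.08,0.12],"delta_rot":[0,0,0],"gripper":4}]'
```

```text
time_s: 24.52
ee_pos: [0.6354, 0.0313, 0.1335]
eef_rot: [0.504, -0.496, -0.504, -0.496]
force: [-1.4, -0.4, 0.7]
width: 0.0561
```

```bash
python3 -m jog '[{"dp":[0.08,0,0],"delta_rot":[0,0,0],"gripper":4},{"dp":[0.08,0,0],"delta_rot":[0,0,0],"gripper":4},{"dp":[0.08,0,0],"delta_rot":[0,0,0],"gripper":4}]'
```

```text
time_s: 24.77
ee_pos: [0.6355, 0.0313, 0.1334]
eef_rot: [0.504, -0.496, -0.504, -0.496]
force: [-3.2, -0.2, 5.7]
width: 0.0561
```

```bash
python3 -m jog '[{"dp":[-0.07,0,0],"delta_rot":[0,0,0],"gripper":4},{"dp":[-0.07,0,0],"delta_rot":[0,0,0],"gripper":6.5},{"dp":[-0.07,0,0],"delta_rot":[0,0,0],"gripper":8.5},{"dp":[-0.07,0,0],"delta_rot":[0,0,0],"gripper":8.5},{"dp":[-0.07,0,0],"delta_rot":[0,0,0],"gripper":8.5},{"dp":[-2,0,0],"delta_rot":[0,0,0],"gripper":8.5},{"dp":[-5,0,0],"delta_rot":[0,0,0],"gripper":8.5},{"dp":[-8.5,0,0],"delta_rot":[0,0,0],"gripper":8.5},{"dp":[-11.5,0,0],"delta_rot":[0,0,0],"gripper":8.5},{"dp":[-13,0,0],"delta_rot":[0,0,0],"gripper":8.5},{"dp":[-14,0,0],"delta_rot":[0,0,0],"gripper":8.5},{"dp":[-14,0,0],"delta_rot":[0,0,0],"gripper":8.5}]'
python3 -m jog '[{"dp":[0,0,0],"delta_rot":[0,0,0],"gripper":8.5},{"dp":[0,0,0],"delta_rot":[0,0,0],"gripper":8.5},{"dp":[0,0,0],"delta_rot":[0,0,0],"gripper":8.5}]'
python3 - <<'E'
from h import *
o=r.get_obs(); print(o["time_s"],o["q"].round(3),o["ee_pos"],o["force"],R.from_quat(o["eef_rot"]).as_matrix().round(4))
im,K,T=cam("wrist"); np.savez("w12",im=im,K=K,T=T)
i2,K2,T2=cam("scene"); np.savez("s12",im=i2,K=K2,T=T2)
save("w12",np.hstack([im[80:380,0:400],cv2.resize(i2[180:305,190:357],(400,300),interpolation=cv2.INTER_CUBIC)]))
E
```

```text
time_s: 25.77
ee_pos: [0.6369, 0.0312, 0.2754]
eef_rot: [0.505, -0.494, -0.503, -0.498]
force: [-0.1, -0.5, 0.1]
width: 0.0845
time_s: 26.02
ee_pos: [0.6347, 0.0312, 0.2704]
eef_rot: [-0.503, 0.497, 0.505, 0.495]
force: [-0.7, 0.1, -0.8]
width: 0.0851
26.0167 [0.049 0.523 0.584 1.634 0.    0.033] [0.63473505 0.03118238 0.27035558] [-0.65307378  0.0734558  -0.81349149] [[-3.000e-03 -9.999e-01 -1.620e-02]
 [-1.000e-04 -1.620e-02  9.999e-01]
 [-1.000e+00  3.000e-03 -1.000e-04]]
```

View pics/w12.png

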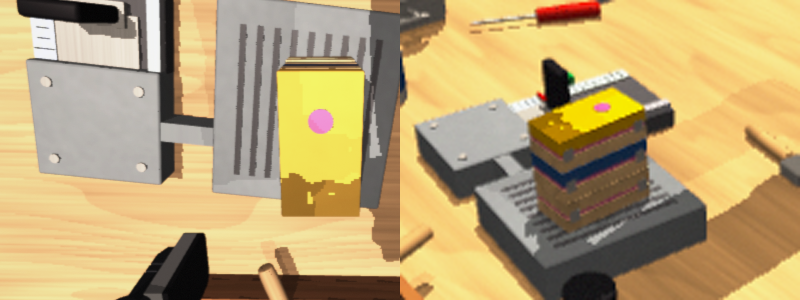

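Stack view: the yellow lid (corners (278,151)…(360,296) full frame) sits over blue over plain, and the three faces look flush and level in the scene crop. Next I'll check it numerically and go above the paddle with the wrist camera on the scale side.

```bash
python3 - <<'E'
from chk import *
im,K,T=load("w12")
box("yellow",[ray(K,T,*p,.164) for p in [(278,151),(362,150),(359,296),(282,296)]])
print([(y,*map(int,im[y,320])) for y in range(134,156)])
for n,x,z in(("plain",.5829,.088),("blue",.5834,.126),("blue base",.5834,.088)): print(n,proj(K,T,[x,.031,z]))
E
python3 -m jog '[{"dp":[0,0.5,-1],"delta_rot":[-0.1,0,0],"gripper":8.5},{"dp":[0,1.5,-3],"delta_rot":[-0.22,0,0],"gripper":8.5},{"dp":[0,2.5,-5],"delta_rot":[-0.34,0,0],"gripper":8.5},{"dp":[0,3.5,-7],"delta_rot":[-0.46,0,0],"gripper":8.5},{"dp":[0,4.5,-9],"delta_rot":[-0.58,0,0],"gripper":8.5},{"dp":[0.5,5.5,-11.5],"delta_rot":[-0.7,0,0],"gripper":8.5},{"dp":[1,6.5,-14],"delta_rot":[-0.82,0,0],"gripper":8.5},{"dp":[2,7.5,-16.5],"delta_rot":[-0.94,0,0],"gripper":8.5},{"dp":[3,8.5,-19],"delta_rot":[-1.06,0,0],"gripper":8.5},{"dp":[3,9.2,-20.5],"delta_rot":[-1.18,0,0],"gripper":8.5},{"dp":[3,9.2,-21.2],"delta_rot":[-1.3,0,0],"gripper":8.5},{"dp":[3,9.2,-21.2],"delta_rot":[-1.42,0,0],"gripper":8.5}]'
python3 -m jog '[{"dp":[0,0,0],"delta_rot":[-0.05,0,0],"gripper":8.5},{"dp":[0,0,0],"delta_rot":[-0.05,0,0],"gripper":8.5},{"dp":[0,0,0],"delta_rot":[-0.05,0,0],"gripper":8.5},{"dp":[0,0,0],"delta_rot":[-0.05,0,0],"gripper":8.5}]'
python3 - <<'E'
from h import *
o=r.get_obs(); print(o["time_s"],o["q"].round(3),o["ee_pos"],o["force"],R.from_quat(o["eef_rot"]).as_matrix().round(4))
im,K,T=cam("wrist"); np.savez("w13",im=im,K=K,T=T); save("w13",im)
h=cv2.cvtColor(im,cv2.COLOR_BGR2HSV); H,S,V=cv2.split(h)
for c,m,z in (("green",(H>45)&(H<80)&(S>120)&(V>40),.042),("red",((H<8)|(H>172))&(S>150)&(V>70),.037),("black",V<35,.103)):
    n,l,s,ce=cv2.connectedComponentsWithStats(m.astype(np.uint8))
    for i in np.argsort(-s[1:,4])[:4]+1: print(c,s[i],ce[i].round(1),ray(K,T,*ce[i],z).round(4))
for P in ([.546,-.182,.103],[.541,-.242,.037],[.49,-.256,.042]): print(proj(K,T,P))
E
```

```text
yellow c [0.6388 0.0314 0.164 ] yaw 1.07 sides mm [ 56.9 109.8  58.9 109.1]
[(134, 177, 182, 185), (135, 167, 173, 176), (136, 124, 135, 146), (137, 87, 119, 143), (138, 112, 158, 178), (139, 106, 149, 167), (140, 174, 229, 235), (141, 148, 204, 210), (142, 83, 118, 145), (143, 89, 123, 161), (144, 56, 51, 56), (145, 43, 43, 50), (146, 59, 85, 111), (147, 75, 113, 148), (148, 101, 161, 202), (149, 44, 97, 135), (150, 43, 118, 164), (151, 76, 201, 236), (152, 97, 239, 243), (153, 102, 243, 244), (154, 102, 243, 244), (155, 102, 244, 244)]
plain [320.73770118 139.30014883]
blue [320.77960529 144.12196875]
blue base [320.72858567 139.89725876]
time_s: 27.12
ee_pos: [0.5457, -0.1843, 0.2412]
eef_rot: [-0.705, 0.047, 0.706, 0.047]
force: [-0.3, 0.4, -0.0]
width: 0.0847
time_s: 27.45
ee_pos: [0.5467, -0.1821, 0.2418]
eef_rot: [-0.706, 0.03, 0.707, 0.03]
force: [0.4, -1.1, 0.1]
width: 0.0851
27.45 [-0.322  0.386  0.298  1.483 -0.    -1.807] [ 0.54669326 -0.18210064  0.24179774] [ 0.44962986 -1.12314208  0.05938804] [[-6.000e-04 -8.550e-02 -9.963e-01]
 [ 2.000e-04 -9.963e-01  8.550e-02]
 [-1.000e+00 -1.000e-04  6.000e-04]]
green [372  99  16  18 267] [379.8 107.6] [ 0.4891 -0.2553  0.042 ]
red [319 123   6  33 146] [321.7 140.1] [ 0.5423 -0.2316  0.037 ]
red [226 442   4   2   5] [227.2 442.8] [0.6853 0.1113 0.037 ]
red [215 444   3   1   3] [216. 444.] [0.699  0.1119 0.037 ]
red [292 438   2   1   2] [292.5 438. ] [0.6065 0.1107 0.037 ]
black [    0   313   640   167 44842] [323.8 430.5] [0.5635 0.0376 0.103 ]
black [313 163  18  70 551] [319.9 191.4] [ 0.5468 -0.1983  0.103 ]
black [469 328  25  23 229] [481.2 339.7] [ 0.4153 -0.0521  0.103 ]
[322.66477943 211.35717427]
[322.16164811 128.14479943]
[378.65986145 106.86647237]
```

```bash
python3 - <<'E'
from h import *
im,K,T=load("w13"); h=cv2.cvtColor(im,cv2.COLOR_BGR2HSV); H,S,V=cv2.split(h)
g=cv2.cvtColor(im,cv2.COLOR_BGR2GRAY)
for l in (cv2.HoughLinesP(cv2.Canny(g,60,150),1,np.pi/720,50,minLineLength=90,maxLineGap=8) if True else []):
    a,b,c,d=map(float,l[0])
    out=[]
    for z in (.026,.036): 
        p,q=ray(K,T,a,b,z),ray(K,T,c,d,z); y=np.degrees(np.arctan2(*(q-p)[:2][::-1])); out.append(round(((y+90)%180)-90,2))
    if abs(b-d)<60 and max(b,d)<330: print((a,b,c,d),out)
red=((H<8)|(H>172))&(S>150)&(V>70)
for y in range(122,158,4): xs=np.where(red[y,300:345])[0]+300; print(y,xs.min() if len(xs) else None,xs.max() if len(xs) else None, end="; ")
gr=(H>45)&(H<80)&(S>120)&(V>40)
print()
for y in range(98,118,3): xs=np.where(gr[y,350:410])[0]+350; print(y,xs.min() if len(xs) else None,xs.max() if len(xs) else None,int(V[y,380]), end="; ")
print()
for y in (175,195,215,228): xs=np.where(V[y,295:350]<60)[0]+295; print(y,xs.min(),xs.max(),[int(v) for v in V[y,305:340]])
print("red tip x",[ray(K,T,u,124.5,.037).round(4) for u in (321,322)])
E
```

```text
(168.0, 117.0, 354.0, 117.0) [np.float64(-4.96), np.float64(-4.96)]
(205.0, 115.0, 361.0, 115.0) [np.float64(-4.96), np.float64(-4.96)]
(266.0, 142.0, 361.0, 142.0) [np.float64(-4.96), np.float64(-4.96)]
(362.0, 143.0, 464.0, 143.0) [np.float64(-4.96), np.float64(-4.96)]
(271.0, 238.0, 375.0, 238.0) [np.float64(-4.95), np.float64(-4.95)]
(206.0, 326.0, 303.0, 326.0) [np.float64(-4.95), np.float64(-4.95)]
(355.0, 118.0, 459.0, 118.0) [np.float64(-4.96), np.float64(-4.96)]
(391.0, 296.0, 493.0, 320.0) [np.float64(-19.4), np.float64(-19.4)]
122 None None; 126 320 323; 130 320 323; 134 320 323; 138 320 323; 142 320 323; 146 320 324; 150 320 324; 154 320 324; 
98 None None 189; 101 373 387 211; 104 372 387 207; 107 372 387 203; 110 372 387 199; 113 372 386 195; 116 374 386 139; 
175 313 330 [115, 116, 115, 115, 113, 112, 103, 71, 24, 15, 19, 20, 23, 24, 25, 26, 25, 26, 26, 26, 26, 26, 25, 22, 21, 26, 79, 172, 225, 203, 116, 96, 97, 96, 97]
195 312 330 [145, 145, 145, 142, 132, 113, 95, 50, 21, 22, 26, 32, 35, 36, 39, 41, 42, 44, 46, 47, 48, 47, 46, 43, 34, 29, 68, 175, 233, 203, 129, 117, 117, 116, 116]
215 313 330 [140, 141, 140, 140, 140, 140, 121, 63, 23, 21, 26, 31, 36, 38, 39, 41, 40, 43, 46, 47, 47, 46, 44, 38, 34, 42, 123, 214, 225, 153, 115, 111, 111, 112, 110]
228 312 330 [113, 112, 113, 112, 111, 110, 94, 49, 22, 25, 31, 36, 40, 41, 41, 41, 41, 42, 42, 41, 41, 40, 38, 34, 28, 29, 63, 105, 109, 109, 109, 109, 109, 109, 108]
red tip x [array([ 0.5418, -0.2453,  0.037 ]), array([ 0.5409, -0.2452,  0.037 ])]
```

Plinth yaw is −4.96°, which matches the tool. The pointer is at column 321.7 and the clip at columns 372–387, so the pull is about 50.8 mm (within 40–75). I'm descending on the paddle now.

```bash
python3 -m jog '[{"dp":[2,0.3,0],"delta_rot":[0,0,0],"gripper":8.5},{"dp":[5,0.3,0],"delta_rot":[0,0,0],"gripper":8.5},{"dp":[8.5,0.3,0],"delta_rot":[0,0,0],"gripper":8.5},{"dp":[12,0.3,0],"delta_rot":[0,0,0],"gripper":8.5},{"dp":[15,0.3,0],"delta_rot":[0,0,0],"gripper":8.5},{"dp":[17,0.3,0],"delta_rot":[0,0,0],"gripper":8.5},{"dp":[18,0.3,0],"delta_rot":[0,0,0],"gripper":6},{"dp":[18.2,0.3,0],"delta_rot":[0,0,0],"gripper":4},{"dp":[18.2,0.3,0],"delta_rot":[0,0,0],"gripper":2.5},{"dp":[18.2,0.3,0],"delta_rot":[0,0,0],"gripper":1.5},{"dp":[18.2,0.3,0],"delta_rot":[0,0,0],"gripper":0.5},{"dp":[18.2,0.3,0],"delta_rot":[0,0,0],"gripper":0}]' 50
python3 -m jog '[{"dp":[0,0,0],"delta_rot":[0,0,0],"gripper":0},{"dp":[0,0,0],"delta_rot":[0,0,0],"gripper":0},{"dp":[0,0,0],"delta_rot":[0,0,0],"gripper":0},{"dp":[0,0,0],"delta_rot":[0,0,0],"gripper":0},{"dp":[0,0,0],"delta_rot":[0,0,0],"gripper":0},{"dp":[0,0,0],"delta_rot":[0,0,0],"gripper":0}]' 70
```

```text
time_s: 28.5
ee_pos: [0.5451, -0.1855, 0.0621]
eef_rot: [-0.706, 0.03, 0.707, 0.03]
force: [-2.7, 0.2, -3.0]
width: 0.0149
time_s: 29.0
ee_pos: [0.5452, -0.1855, 0.0621]
eef_rot: [-0.706, 0.031, 0.707, 0.03]
force: [-6.2, 1.3, 6.9]
width: 0.014
```

```bash
python3 -m jog '[{"dp":[0,0,0.3],"delta_rot":[0,0,0],"gripper":0},{"dp":[0,0,0.8],"delta_rot":[0,0,0],"gripper":0},{"dp":[0,0,1.4],"delta_rot":[0,0,0],"gripper":0},{"dp":[0,0,2],"delta_rot":[0,0,0],"gripper":0},{"dp":[0,0,2.6],"delta_rot":[0,0,0],"gripper":0},{"dp":[0,0,3.2],"delta_rot":[0,0,0],"gripper":0},{"dp":[0,0,3.8],"delta_rot":[0,0,0],"gripper":0},{"dp":[0,0,4.3],"delta_rot":[0,0,0],"gripper":0},{"dp":[0,0,4.7],"delta_rot":[0,0,0],"gripper":0},{"dp":[0,0,4.9],"delta_rot":[0,0,0],"gripper":0},{"dp":[0,0,4.9],"delta_rot":[0,0,0],"gripper":0},{"dp":[0,0,4.9],"delta_rot":[0,0,0],"gripper":0}]' 80
cat > ptr.py <<'E'
from h import *
import sys
o=r.get_obs(); print(o["time_s"],o["ee_pos"],o["force"],o["width"])
im,K,T=cam("wrist"); np.savez(sys.argv[1],im=im,K=K,T=T)
i2,K2,T2=cam("side"); np.savez(sys.argv[1]+"s",im=i2,K=K2,T=T2)
d=np.array([.99626,-.0865,0])
for n,(i,k,t,lo) in dict(wrist=(im,K,T,30),side=(i2,K2,T2,10)).items():
    H,S,V=cv2.split(cv2.cvtColor(i,cv2.COLOR_BGR2HSV)); P={}
    for c,m,z in (("green",(H>45)&(H<80)&(S>120)&(V>40),.042),("red",((H<8)|(H>172))&(S>150)&(V>70),.037)):
        N,l,s,ce=cv2.connectedComponentsWithStats(m.astype(np.uint8))
        for j in np.argsort(-s[1:,4])[:3]+1:
            w=ray(k,t,*ce[j],z)
            if np.hypot(*(w[:2]-[.49,-.25]))<.09: P.setdefault(c,w); print(n,c,s[j],ce[j].round(1),w.round(4))
    if len(P)==2: print(n,"pointer still short of clip by mm",(P["red"]-P["green"])@d*1e3)
E
python3 ptr.py p1
```

```text
time_s: 30.0
ee_pos: [0.5014, -0.1814, 0.0622]
eef_rot: [0.709, -0.03, -0.704, -0.03]
force: [7.4, 0.5, 3.1]
width: 0.014
30.0 [ 0.50141651 -0.18139     0.06217777] [7.37788478 0.50227313 3.05114374] 0.01398576094940754
wrist green [328 102  26  35 870] [340.1 119. ] [ 0.4875 -0.2553  0.042 ]
wrist red [317 147  11  62 603] [321.7 178.5] [ 0.4981 -0.2281  0.037 ]
wrist pointer still short of clip by mm 8.295534261818442
side green [373 303   8  14  83] [376.6 310. ] [ 0.4733 -0.2735  0.042 ]
side red [371 294   6   8  20] [373.2 297.4] [ 0.4934 -0.2275  0.037 ]
side red [370 292   1   1   1] [370. 292.] [ 0.4978 -0.2076  0.037 ]
side pointer still short of clip by mm 16.072773162481187
```

```bash
python3 -m jog '[{"dp":[0,0,0.3],"delta_rot":[0,0,0],"gripper":0},{"dp":[0,0,0.6],"delta_rot":[0,0,0],"gripper":0},{"dp":[0,0,0.7],"delta_rot":[0,0,0],"gripper":0},{"dp":[0,0,0.7],"delta_rot":[0,0,0],"gripper":0},{"dp":[0,0,0.7],"delta_rot":[0,0,0],"gripper":0}]' 80
python3 ptr.py p2
python3 - <<'E'
from h import *
im,K,T=load("p2"); i2,_,_=load("p2s"); i3,_,_=load("s12")
a=cv2.resize(im[80:230,240:440],(600,450),interpolation=cv2.INTER_CUBIC); b=cv2.resize(i2[265:340,345:420],(200,200)); c=cv2.resize(i2[170:270,300:400],(200,200))
save("p2",np.hstack([a,np.vstack([b,c,np.zeros((50,200,3),np.uint8)])]))
E
```

```text
time_s: 30.52
ee_pos: [0.4949, -0.1808, 0.0622]
eef_rot: [0.71, -0.03, -0.703, -0.03]
force: [7.1, 1.3, 2.8]
width: 0.0144
30.5167 [ 0.49485735 -0.18080114  0.0621905 ] [7.11003666 1.26264889 2.77771602] 0.014394578244257395
wrist green [313 102  26  35 863] [326. 119.] [ 0.4873 -0.2552  0.042 ]
wrist red [317 147  11  62 607] [321.9 178.5] [ 0.4915 -0.2275  0.037 ]
wrist red [323 216   1   1   1] [323. 216.] [ 0.4925 -0.2086  0.037 ]
wrist pointer still short of clip by mm 1.790986808894029
side green [373 304   8  13  81] [376.4 310.2] [ 0.4727 -0.2738  0.042 ]
side red [368 295   6   8  19] [370.5 298.4] [ 0.4869 -0.2277  0.037 ]
side pointer still short of clip by mm 10.143564879924138
```

View pics/p2.png

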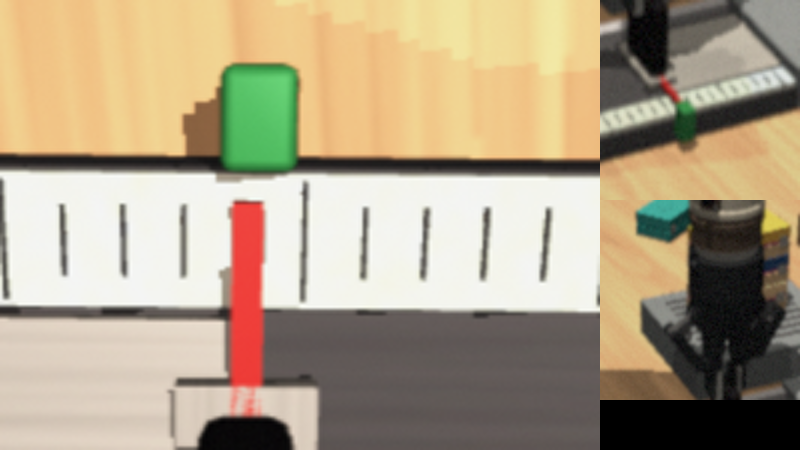

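The close-up shows the clip's middle at x≈260 and the pointer at x≈248 (3× crop), so the pointer is about 1.8 mm short. The side inset shows the stack still standing. Pulling 1.9 mm more, then holding.

```bash
python3 -m jog '[{"dp":[0,0,0.1],"delta_rot":[0,0,0],"gripper":0},{"dp":[0,0,0.19],"delta_rot":[0,0,0],"gripper":0},{"dp":[0,0,0.19],"delta_rot":[0,0,0],"gripper":0},{"dp":[0,0,0.19],"delta_rot":[0,0,0],"gripper":0},{"dp":[0,0,0.19],"delta_rot":[0,0,0],"gripper":0}]' 80
python3 ptr.py p3
python3 - <<'E'
from h import *
im,K,T=load("p3"); H,S,V=cv2.split(cv2.cvtColor(im,cv2.COLOR_BGR2HSV))
red=((H<8)|(H>172))&(S>150)&(V>70); gr=(H>45)&(H<80)&(S>120)&(V>40)
for y in (150,160,175): xs=np.where(red[y,290:350])[0]+290; print(y,xs.min(),xs.max(),ray(K,T,xs.mean(),y,.037))
for y in (108,115,122,130): xs=np.where(gr[y,290:350])[0]+290; print(y,xs.min(),xs.max(),ray(K,T,xs.mean(),y,.042))
E
```

```text
time_s: 31.03
ee_pos: [0.4932, -0.1806, 0.0622]
eef_rot: [0.71, -0.03, -0.703, -0.03]
force: [8.2, 0.6, 1.6]
width: 0.0142
31.0333 [ 0.49319613 -0.18064046  0.06217255] [8.24053457 0.56124326 1.56156183] 0.01417019212410022
wrist green [310 102  26  35 865] [322.1 119. ] [ 0.4874 -0.2552  0.042 ]
wrist red [317 147  11  62 618] [321.8 178.3] [ 0.4899 -0.2274  0.037 ]
wrist pointer still short of clip by mm 0.10155224402296804
side green [373 304   8  13  85] [376.4 310.3] [ 0.4726 -0.2741  0.042 ]
side red [367 296   7   7  19] [369.8 298.7] [ 0.4849 -0.2281  0.037 ]
side pointer still short of clip by mm 8.258911135298819
150 318 327 [ 0.48841893 -0.24090967  0.037     ]
160 317 326 [ 0.48928811 -0.23625513  0.037     ]
175 318 326 [ 0.4896514  -0.22905146  0.037     ]
108 310 334 [ 0.48703538 -0.2599132   0.042     ]
115 310 334 [ 0.48728603 -0.25692273  0.042     ]
122 310 334 [ 0.48753938 -0.25389989  0.042     ]
130 310 334 [ 0.48783231 -0.25040493  0.042     ]
```

```bash
for i in 1 2 3; do python3 -m jog '[{"dp":[0,0,0],"delta_rot":[0,0,0],"gripper":0},{"dp":[0,0,0],"delta_rot":[0,0,0],"gripper":0},{"dp":[0,0,0],"delta_rot":[0,0,0],"gripper":0},{"dp":[0,0,0],"delta_rot":[0,0,0],"gripper":0},{"dp":[0,0,0],"delta_rot":[0,0,0],"gripper":0},{"dp":[0,0,0],"delta_rot":[0,0,0],"gripper":0},{"dp":[0,0,0],"delta_rot":[0,0,0],"gripper":0},{"dp":[0,0,0],"delta_rot":[0,0,0],"gripper":0},{"dp":[0,0,0],"delta_rot":[0,0,0],"gripper":0},{"dp":[0,0,0],"delta_rot":[0,0,0],"gripper":0},{"dp":[0,0,0],"delta_rot":[0,0,0],"gripper":0},{"dp":[0,0,0],"delta_rot":[0,0,0],"gripper":0}]' | head -2; done
python3 ptr.py p4
python3 - <<'E'
from h import *
i,K,T=cam("scene"); a,_,_=load("s12"); d=np.abs(i[225:300,225:330].astype(int)-a[225:300,225:330]).max(2); print("stack diff scene px>40:",(d>40).sum())
_,k,t=load("p4s"); 
for z in (.021,.026): print("side clip, face centre z",z,ray(k,t,376.4,310.3,z))
r.close_job()
E
```

```text
time_s: 32.13
ee_pos: [0.4932, -0.1806, 0.0622]
time_s: 33.13
ee_pos: [0.4932, -0.1806, 0.0622]
time_s: 34.13
ee_pos: [0.4932, -0.1806, 0.0622]
34.1333 [ 0.49318624 -0.18061922  0.06216862] [8.41111983 1.82039599 1.28543085] 0.01424929087518069
wrist green [310 102  26  35 867] [322.2 119. ] [ 0.4874 -0.2552  0.042 ]
wrist red [316 147  12  72 702] [321.8 182.5] [ 0.4901 -0.2254  0.037 ]
wrist pointer still short of clip by mm 0.12098994902236043
side green [373 304   8  14  84] [376.5 310.5] [ 0.4724 -0.2747  0.042 ]
side red [367 296   7   7  19] [369.8 298.7] [ 0.4849 -0.2281  0.037 ]
side pointer still short of clip by mm 8.468886978608936
stack diff scene px>40: 1968
side clip, face centre z 0.021 [ 0.48760819 -0.25073804  0.021     ]
side clip, face centre z 0.026 [ 0.48401724 -0.25629627  0.026     ]
the job is handed in; nothing more can be done
```

The blue and then the yellow case are stacked on the plain one. The gate is pulled out to the green clip and still held there. I handed the job in at about 34 s, well inside the 72 s limit.

- **Stack:** blue first landed about 4–5 mm too far in +x. One attempt to correct it failed because the grip was too high. I regripped lower and reset it. The last wrist view showed the case centres within about 1 mm, at plain (0.638, 0.031), blue (0.6385, 0.032) and yellow (0.639, 0.031). Yaws were about 1.0°, 0.8° and 1.1°, and the cases looked level.
- **Gate:** I held it for more than 3 s, still gripped. The wrist camera put the pointer about 0.1 mm from the middle of the clip, and the arm did not move during the hold.

Two of the last checks disagreed or settled nothing:
- **Side camera:** it read the pointer as 8 mm short. That figure takes the clip at its top height, but this camera mostly sees the clip's side face. Recomputed at mid-face height, the clip comes out at x ≈ 0.484–0.488 against the pointer's 0.485, which agrees with the wrist camera.
- **Before-and-after picture of the stack:** the scene-camera comparison differed in many pixels (1968). I think this was the arm and its shadow, but I did not confirm it by viewing the picture. A small side view just before the end showed the stack upright, partly hidden behind the gripper.

I did not check separately that the bystander items stayed put. No unexpected contact showed in the force readings.

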